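# Wind the lift table up to the filling bell

### The arm

A 6-joint arm with a two-finger parallel gripper is mounted at the origin on the work surface. World frame = base frame: x ahead of the robot, y to its left, z up, the work surface at z = 0. Lengths are in m, angles in rad, forces in N, time in s.
With the tool pointing down it reaches from about 0.3 to 1 m from the base axis. Payload 5.1 kg.
Tool frame: the origin (TCP) lies between the finger pads; the fingertips stand arm.tips_ahead ahead of it and the grasp point (between the pads) lies 6 mm ahead of it (arm.tips_ahead is the distance from the TCP to the fingertips, in m); z points along the fingers, y is the direction in which the jaws open and shut (so a half turn about z gives the same grasp; the last joint's range is limited). The gripper opens to 95 mm and grips with 3 to 60 N. Pads are 20 mm wide; open, the fingers measure 119 mm over their backs; the gripper's body (75 mm by 180 mm) begins 59 mm behind the grasp point.
Start: joints at [1.162, 0.124, 1.65, -0, 1.367, -0.083], TCP at [0.208, 0.616, 0.213] pointing down, gripper open.
Joint ranges: [-2.61, 2.61], [-1.02, 2.33], [0.03, 2.71], [-1.35, 4.49], [0.32, 2.68], [-2.91, 2.91]. Speed limits (rad/s): [2.57, 2.57, 3.14, 3.14, 3.14, 3.14].

### API

Orientations are given as a unit quaternion [w, x, y, z].
In Python, from plant import arm, imaging, nets gives the robot as it stands.
- The arm moves only by the tool jog_arm, never from a script. Its argument "plan" is text: rows parted by semicolons, each of 7 numbers parted by spaces: the shift along the tool's x, y, z in mm, then the turn, a rotation vector about the tool's x, y, z in rad, then the opening, from 0 (shut) to 1 (fully open). A call has 1 to 5 rows; each row shifts and turns the pose as measured when the row begins, along the tool's axes as they then stand; what a row does not reach is not made up. A row lasts 1/12 s, in which the tool goes at most 41.7 mm and 7.16 degrees, less where a joint would pass 70% of its speed; a pose out of reach is approached as far as the arm can. A call with a gripper value outside its range is refused whole. The fingers move at their own pace and stop on an object; "squeeze" is the grip in N (left out, the last holds). Time passes only in rows, so rows that do not move let the fingers close. It gives the time, the measured TCP pose, the force and the opening at its end, in the units of the state.
- arm.observe(): the state, without advancing time (a new reading comes with each control period).
- imaging.camera(name): name is "side" or "top" or "wrist"; returns the picture (420x560x3 uint8, red, green, blue); there is no depth.
- imaging.calibration(name): a dict with "camera_matrix" (3x3 intrinsics, pixels), "k1" (the pictures are not rectified: a ray, as slopes to the right and down, at radius r is drawn at 1 + k1 r^2 times it, then the intrinsics apply), "T" (4x4, takes a point from camera to world coordinates). Camera axes: x right, y down, z forward; pixel columns grow to the right and rows downward; lengths in m; the calibration is good to about 2 mm. A picture is of the moment at which its call begins: read the wrist's pose just before it. calibration takes no time and is no camera call; for the wrist camera it gives the pose at the moment of the call.
- arm.close_job(): hands the job in, once; it reports no verdict.
Trained networks look in the newest picture that a camera, given by its name, has taken for a name from the list of things; names that differ only in an ending like _2 or _b are one class to them, and where a whole thing is asked for, a point or a joint stands for the part that bears it (a point fixed in the world has none). Each returns a list of dicts, best first, with "conf" (0 to 1); they miss things now and then, are a little off and sometimes report something else, mostly with a low value. They report only what shows in the picture. A call takes as long as a camera call. They do not tell look-alikes from the thing itself.
- nets.regions_of(camera, name): "region" (420x560 bool, what is visible of it) and "bbox" ([left, top, right, bottom] in pixels, round what is visible of it).
The state is a dict: "t": time; "qpos": joint angles; "dq": joint speeds; "joint_torque": joint torques, N m; "tcp_pos": TCP position; "tool_rot": TCP orientation; "wrist_force": force on the tool from outside, world axes, zero at the start; "moment": the same for the moment, N m; "gripper_width": finger opening in m.
Only numpy, scipy, OpenCV 4.12 (cv2) and the standard library are available. Lean on these libraries where they do the work, as an engineer would, in place of code of your own. Each camera call takes 0.05 s, during which the arm holds its last target.

### The job

Take the loose crank off its parking block, fit it fully down on the square shaft end on top of the filling stand, and wind the lift table up (clockwise seen from above) until the small bottle's mouth meets the sprung filling bell, then about a quarter of a turn more, so that the bell sits snugly on the mouth with its spring pushed in about 4 mm and is not screwed up hard. Leave the crank on the shaft and let go; do not wrench the shaft, and leave the other things on the bench where they stand.

Things in the scene. Friction and masses are not known exactly. Their poses are not given: they have to be found in the camera images.
- crank: loose dark steel crank, 0.34 kg. Origin: centre of the hub's underside, the mouth of its square socket (17.4 mm wide, 30 mm deep, 2 mm chamfer). z: up the hub, x: to the handle, the socket's sides lie along x and y. Hub 34 x 34 x 40 mm; flat arm 16 wide, z = 24 to 34 mm, out to x = 66 mm. Stands on the block with the socket over a pin.
- grip (a point): middle of the crank's revolving black handle, 55 mm along x and 62 mm up z from the crank's origin. Handle: 23 mm diameter, upright, z = 36 to 87 mm; it spins freely on the arm, so a gripper can keep its heading while it carries the handle round.
- shaft (a point): the screw's steel shaft end on top of the crosshead: a square stub 16 x 16 mm, 26 mm high, tip narrowed to 13 mm. The point lies on the axis at the foot of the stub, on the bearing collar, where the hub's underside rests when fully home. x and y: square to the stub's flats, turning with it; z up. Nothing stands higher than 17 mm above the point within reach of the crank.
- lift (a joint): height of the lift table in m, 0 near the bottom. The screw lifts it 16 mm per turn clockwise from above and stays where it is left. Turning takes about 0.35 N m plus 0.0025 N m per newton of load on the bell: with the handle at 55 mm about 6.5 N, and 2.7 N more once the spring is pushed in 4 mm.
- head: filling head: aluminium bracket on the crosshead over the lift table. Origin: on the bell's axis at the underside of the bracket. A sprung steel bell (43 mm wide, flat rubber underside) hangs from it on a spindle set by locknuts: underside 42 to 70 mm below the origin, not measured, different every time. It yields upwards up to 12 mm at 15 N per mm, with no preload.
- bottle: open 30 ml amber glass bottle, 33 mm diameter, 72 mm tall, 50 to 110 g, standing upright in a low ring on the lift table under the bell. Origin: centre of its underside; z up. At the start its mouth is 16 to 48 mm below the bell.
- stand: filling stand, fixed to the bench: white base plate 235 x 200 mm, two upright guide rods with the lead screw between them, lift table on them, aluminium crosshead 56 x 160 mm with its top at 214 mm. Origin: on the screw axis at bench level; x: from the screw towards the bell and bottle (105 mm away); z up.
- block: fixed white plastic parking block, 30 mm high, 70 mm along x, 120 mm along y (from -38 to 82 mm). Origin at bench level below its steel pin (15 mm diameter, 21 mm high), over which the crank's hub stands. The rest of its top is flat, with a few small empty holes.
- oil_bottle: bystander: capped amber bottle, 43 mm diameter, 105 mm tall; origin at its underside. Leave alone.
- cream_jar: bystander: white jar, 60 mm diameter, 50 mm tall; origin at its underside. Leave alone.
- beaker: bystander: glass beaker, 72 mm diameter, 95 mm tall; origin at its underside. Leave alone.
Mind the look-alikes: they are no part of the job. There is more than one size of the crank; the job needs the middle-sized.

How it is judged:
By the outcome, as a careful person would: the job done as asked, in the order asked, and still so for the second after the job is handed in, with the robot touching nothing.
It also fails if it takes over 72 s, if anything falls off the work surface, if the arm or the gripper's body presses on something with over 40 N, if the wrist force passes 120 N, or if a joint passes its speed limit or range.

## Working session

There is one attempt and no reset: what is moved stays moved. The work goes in short steps, Python scripts to look and compute and a tool call to move; the robot and the scene stay as the last step left them, time stands still between calls to the robot, and variables do not carry over. Pictures are saved under pics/ and viewed, and the job is handed in when it is done.

Besides the shell and the picture viewer there is one more tool, called after "Request:" as a command line: name --argument value ..., lists and objects as JSON in quotes. jog_arm: Moves the arm, as the interface text tells. Its arguments: {"type":"object","properties":{"plan":{"type":"string"},"squeeze":{"type":"number"}},"required":["plan"]}

```bash
ls; mkdir -p pics; cat > h.py <<'E'
import numpy as np, cv2
from plant import arm, imaging, nets
from scipy.spatial.transform import Rotation as R
def snap(n,f):
    s=arm.observe(); c=imaging.calibration(n); im=imaging.camera(n)
    cv2.imwrite('pics/'+f+'.png',im[:,:,::-1]); return im,c
def proj(c,P):
    P=np.atleast_2d(P);T=np.linalg.inv(np.array(c['T']));p=P@T[:3,:3].T+T[:3,3]
    s=p[:,:2]/p[:,2:];s=s*(1+c['k1']*(s**2).sum(1,keepdims=True));K=np.array(c['camera_matrix'])
    return s@K[:2,:2].T+K[:2,2]
def ray(c,uv):
    K=np.array(c['camera_matrix']);uv=np.atleast_2d(np.array(uv,float))
    s=cv2.undistortPoints(uv[:,None],K,np.array([c['k1'],0,0,0,0.]))[:,0]
    # given model: distorted = s*(1+k1 r^2) same as opencv
    d=np.c_[s,np.ones(len(s))]@np.array(c['T'])[:3,:3].T
    return np.array(c['T'])[:3,3],d
def atz(c,uv,z):
    o,d=ray(c,uv); return o+d*((z-o[2])/d[:,2:])
E
python3 - <<'E'
from h import *
print(arm.observe(),arm.tips_ahead)
for n in ['side','top','wrist']:
    im,c=snap(n,n+'0'); print(n,c)
    for k in ['crank','shaft','block','stand','head','bottle','grip']:
        for d in nets.regions_of(n,k): print(k,round(d['conf'],2),d['bbox'])
E
```

```text
pics
{'t': 0.0, 'qpos': array([ 1.16243889e+00,  1.24494718e-01,  1.65166604e+00, -1.27136234e-05,
        1.36750476e+00, -8.26374597e-02]), 'dq': array([-0.00239483, -0.00126913,  0.00046082, -0.00140255,  0.00023311,
        0.00066165]), 'joint_torque': array([ 1.95541223e-03, -4.17614365e+01, -3.59931350e+01,  7.75736687e-02,
        4.92888526e-02, -1.79091435e-04]), 'tcp_pos': array([0.20779032, 0.61520903, 0.21159849]), 'tool_rot': array([-2.45855457e-04,  1.62139649e-01,  9.86767277e-01, -1.00686947e-03]), 'wrist_force': array([ 0.67830943, -0.71500286,  0.20732916]), 'moment': array([0.01922705, 0.04331089, 0.02729971]), 'gripper_width': 0.09497381700288958} 0.025
side {'camera_matrix': array([[444.69553671,   0.        , 277.12164251],
       [  0.        , 444.69553671, 205.28879079],
       [  0.        ,   0.        ,   1.        ]]), 'k1': 0.00024292914931632557, 'T': array([[ 0.89508646, -0.32427614,  0.30604774,  0.17278394],
       [-0.44584746, -0.6411183 ,  0.62464979, -0.77200151],
       [-0.00634621, -0.69556618, -0.718434  ,  1.01264222],
       [ 0.        , 
[... 1262 characters left out ...]
 [255.6, 138.2, 284.0, 192.1]
grip 0.75 [402.5, 287.0, 424.2, 299.6]
grip 0.63 [255.1, 137.2, 285.8, 191.9]
grip 0.4 [410.5, 210.0, 427.1, 221.5]
wrist {'camera_matrix': array([[301.73729586,   0.        , 279.15366321],
       [  0.        , 301.73729586, 213.33383309],
       [  0.        ,   0.        ,   1.        ]]), 'k1': 0.0009409063348142318, 'T': array([[ 3.21206244e-01,  9.04552000e-01,  2.80378722e-01,
         1.28870239e-01],
       [ 9.47008917e-01, -3.07059460e-01, -9.42793648e-02,
         6.41453897e-01],
       [ 8.12351074e-04,  2.95804271e-01, -9.55248226e-01,
         3.84846765e-01],
       [ 0.00000000e+00,  0.00000000e+00,  0.00000000e+00,
         1.00000000e+00]])}
```

```bash
python3 - <<'E'
import cv2
a=cv2.imread('pics/side0.png')[120:420,150:450];cv2.imwrite('pics/side0c.png',cv2.resize(a,(600,600),interpolation=2))
a=cv2.imread('pics/top0.png')[120:330,200:480];cv2.imwrite('pics/top0c.png',cv2.resize(a,(800,600),interpolation=2))
E
```

```text
(no output)
```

View pics/side0c.png

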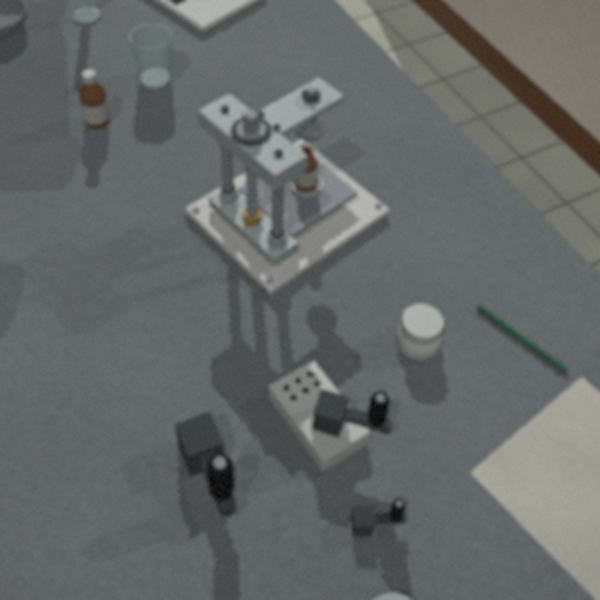

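View pics/top0c.png

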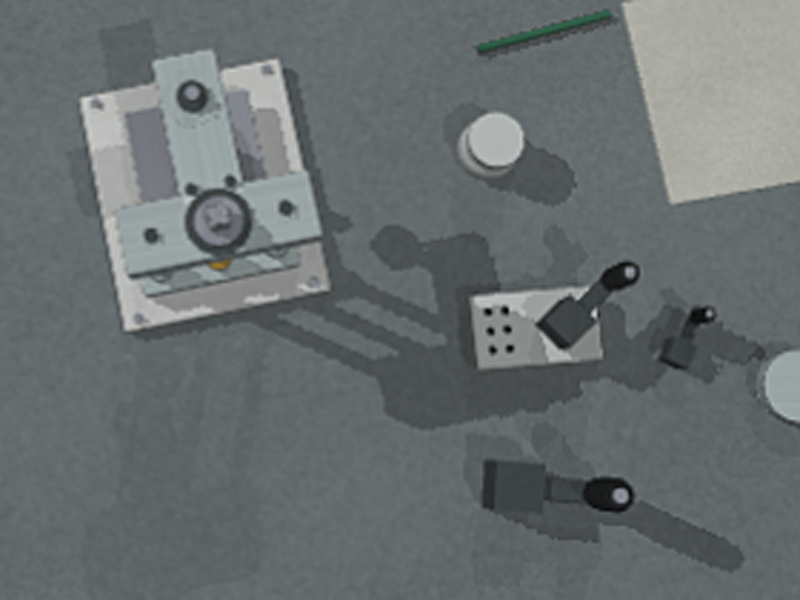

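View pics/top0.png

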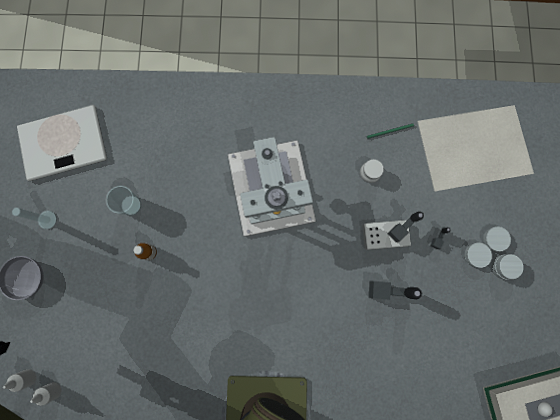

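The middle crank is on the block at about (398,233) in the top view, with its handle at (420,215). The shaft is at about (276,196). The large crank is at (390,290) and the small one at (438,240).

```bash
python3 - <<'E'
from h import *
c=imaging.calibration('top')
f=lambda u,v,z:atz(c,[u/2.857+200,v/2.857+120],z)[0].round(4)
h=f(565,323,.07);g=f(627,272,.117);print('hub',h,'handle',g,np.linalg.norm((g-h)[:2]),np.degrees(np.arctan2(*(g-h)[[1,0]])))
print('stub',f(218,215,.24),'collar',f(218,222,.217), 'bell top', f(193,95,.22))
print('rod caps',f(152,236,.214),f(286,208,.214))
print('crosshead corners',[f(*p,.214) for p in [(117,210),(130,277),(322,238),(308,173)]])
print('base',[f(*p,.012) for p in [(80,98),(125,332),(330,290),(280,60)]])
print('block top',[f(*p,.03) for p in [(471,297),(478,369),(602,358),(597,287)]])
cs=imaging.calibration('side')
for P in [h,g,f(218,215,.24)]: print(((proj(cs,P)[0]-[150,120])*2).round(1))
s=arm.observe();print(R.from_quat(np.roll(s['tool_rot'],-1)).as_matrix().round(3))
E
```

```text
hub [ 0.482  -0.3286  0.07  ] handle [ 0.523  -0.3714  0.117 ] 0.05926921629311462 -46.23050771482387
stub [ 0.5414 -0.0112  0.24  ] collar [ 0.5402 -0.0113  0.217 ] bell top [0.6435 0.0114 0.22  ]
rod caps [0.5281 0.041  0.214 ] [ 0.5535 -0.0655  0.214 ]
crosshead corners [array([0.5485, 0.0697, 0.214 ]), array([0.4947, 0.0574, 0.214 ]), array([ 0.5298, -0.0946,  0.214 ]), array([ 0.5826, -0.0828,  0.214 ])]
base [array([0.6984, 0.1269, 0.012 ]), array([0.47  , 0.0746, 0.012 ]), array([ 0.5149, -0.1196,  0.012 ]), array([ 0.7421, -0.0683,  0.012 ])]
block top [array([ 0.509 , -0.2511,  0.03  ]), array([ 0.4414, -0.257 ,  0.03  ]), array([ 0.4542, -0.3741,  0.03  ]), array([ 0.5213, -0.371 ,  0.03  ])]
[326.4 400.5]
[379.1 395. ]
[250.9 116.2]
[[-0.947  0.32  -0.   ]
 [ 0.32   0.947 -0.   ]
 [ 0.    -0.    -1.   ]]
```

```bash
cat >> h.py <<'E'
def mat(s): return R.from_quat(np.roll(s['tool_rot'],-1)).as_matrix()
def th(s):
    m=mat(s); return np.degrees(np.arctan2(m[1,0],m[0,0]))
def plan(way,g,step=32,rot=0.11):
    "way: list of (x,y,z,thetadeg or None); prints rows assuming perfect tracking"
    s=arm.observe();p=np.array(s['tcp_pos']);t=np.radians(th(s));rows=[]
    for w in way:
        q=np.array(w[:3]);t2=t if w[3] is None else np.radians(w[3])
        n=max(int(np.ceil(np.linalg.norm(q-p)*1000/step)),int(np.ceil(abs(t2-t)/rot)),1)
        for i in range(n):
            ta=t+(t2-t)*i/n; d=(q-p)/n*1000
            rows.append('%.1f %.1f %.1f 0 0 %.3f %g'%(d[0]*np.cos(ta)+d[1]*np.sin(ta),d[0]*np.sin(ta)-d[1]*np.cos(ta),-d[2],-(t2-t)/n,g))
        p=q;t=t2
    for i in range(0,len(rows),5): print('; '.join(rows[i:i+5]))
def st():
    s=arm.observe();print('t',round(s['t'],2),'p',s['tcp_pos'].round(4),'th',round(th(s),2),'tilt',mat(s)[:,2].round(4),'F',s['wrist_force'].round(1),'M',s['moment'].round(2),'w',round(s['gripper_width'],4),'q',s['qpos'].round(2));return s
E
python3 - <<'E'
from h import *
plan([(.25,.5,.40,150),(.53,-.01,.40,134)],1)
E
```

```text
-9.6 -12.0 -23.4 0 0 0.025 1; -9.9 -11.8 -23.4 0 0 0.025 1; -10.2 -11.5 -23.4 0 0 0.025 1; -10.5 -11.3 -23.4 0 0 0.025 1; -10.7 -11.0 -23.4 0 0 0.025 1
-11.0 -10.8 -23.4 0 0 0.025 1; -11.3 -10.5 -23.4 0 0 0.025 1; -11.5 -10.2 -23.4 0 0 0.025 1; -26.2 -15.9 -0.0 0 0 0.015 1; -26.4 -15.5 -0.0 0 0 0.015 1
-26.6 -15.1 -0.0 0 0 0.015 1; -26.9 -14.7 -0.0 0 0 0.015 1; -27.1 -14.3 -0.0 0 0 0.015 1; -27.3 -13.9 -0.0 0 0 0.015 1; -27.5 -13.5 -0.0 0 0 0.015 1
-27.7 -13.1 -0.0 0 0 0.015 1; -27.9 -12.7 -0.0 0 0 0.015 1; -28.0 -12.3 -0.0 0 0 0.015 1; -28.2 -11.9 -0.0 0 0 0.015 1; -28.4 -11.5 -0.0 0 0 0.015 1
-28.6 -11.0 -0.0 0 0 0.015 1; -28.7 -10.6 -0.0 0 0 0.015 1; -28.9 -10.2 -0.0 0 0 0.015 1; -29.0 -9.8 -0.0 0 0 0.015 1; -29.2 -9.3 -0.0 0 0 0.015 1
-29.3 -8.9 -0.0 0 0 0.015 1; -29.4 -8.5 -0.0 0 0 0.015 1
```

Request:
jog_arm --plan "-10 -12 -24 0 0 0.025 1; -10 -12 -24 0 0 0.025 1; -10 -12 -24 0 0 0.025 1; -10 -11 -24 0 0 0.025 1; -11 -11 -24 0 0 0.025 1"

```text
t: 1.62
tcp_pos: [0.2323, 0.5393, 0.3271]
tool_rot: [-0.002, 0.224, 0.974, -0.009]
wrist_force: [-0.2, 0.2, -0.6]
gripper_width: 0.0949
```

Request:
jog_arm --plan "-11 -11 -24 0 0 0.025 1; -11 -10 -24 0 0 0.025 1; -11 -10 -24 0 0 0.025 1; -26 -16 0 0 0 0.015 1; -26 -15 0 0 0 0.015 1"

```text
t: 2.03
tcp_pos: [0.2772, 0.4425, 0.4114]
tool_rot: [-0.0, 0.276, 0.961, -0.003]
wrist_force: [0.5, -0.1, -0.5]
gripper_width: 0.095
```

Request:
jog_arm --plan "-27 -15 0 0 0 0.015 1; -27 -15 0 0 0 0.015 1; -27 -14 0 0 0 0.015 1; -27 -14 0 0 0 0.015 1; -27 -14 0 0 0 0.015 1"

```text
t: 2.45
tcp_pos: [0.3513, 0.3018, 0.4157]
tool_rot: [0.002, 0.312, 0.95, 0.0]
wrist_force: [0.9, -0.1, -0.3]
gripper_width: 0.0948
```

Request:
jog_arm --plan "-28 -13 0 0 0 0.015 1; -28 -13 0 0 0 0.015 1; -28 -12 0 0 0 0.015 1; -28 -12 0 0 0 0.015 1; -28 -12 0 0 0 0.015 1"

```text
t: 2.87
tcp_pos: [0.4247, 0.1592, 0.4176]
tool_rot: [0.004, 0.349, 0.937, 0.002]
wrist_force: [0.4, 0.1, -0.2]
gripper_width: 0.0951
```

Request:
jog_arm --plan "-29 -11 0 0 0 0.015 1; -29 -11 0 0 0 0.015 1; -29 -10 0 0 0 0.015 1; -29 -10 0 0 0 0.015 1; -29 -9 0 0 0 0.015 1"

```text
t: 3.28
tcp_pos: [0.4986, 0.0156, 0.4197]
tool_rot: [0.006, 0.386, 0.923, 0.003]
wrist_force: [0.3, 0.1, -0.2]
gripper_width: 0.095
```

Request:
jog_arm --plan "-29 -9 0 0 0 0.015 1; -29 -9 0 0 0 0.015 1; 0 0 0 0 0 0 1; 0 0 0 0 0 0 1"

```text
t: 3.62
tcp_pos: [0.5284, -0.0468, 0.419]
tool_rot: [0.005, 0.404, 0.915, 0.003]
wrist_force: [-0.8, 0.4, -0.4]
gripper_width: 0.0949
```

```bash
python3 - <<'E'
from h import *
st(); im,c=snap('wrist','w1'); st()
print(c['T'].round(4).tolist())
for k in ['shaft','stand','head','bottle']:
    for d in nets.regions_of('wrist',k): print(k,round(d['conf'],2),d['bbox'])
E
```

```text
t 3.62 p [ 0.5284 -0.0468  0.419 ] th 132.34 tilt [ 0.0121  0.001  -0.9999] F [-0.8  0.4 -0.4] M [-0.03 -0.02  0.03] w 0.0949 q [-0.19 -0.2   1.62  0.    1.7  -0.93]
t 3.67 p [ 0.5282 -0.0465  0.4188] th 132.37 tilt [ 1.190e-02  5.000e-04 -9.999e-01] F [ 0.4 -0.8 -0.3] M [-0.06  0.04 -0.06] w 0.0954 q [-0.19 -0.2   1.62  0.    1.7  -0.93]
[[0.7399, 0.6388, 0.2107, 0.4701], [0.6726, -0.7074, -0.2171, 0.0139], [0.0104, 0.3024, -0.9531, 0.5904], [0.0, 0.0, 0.0, 1.0]]
stand 0.98 [246.7, 90.7, 403.3, 243.6]
stand 0.37 [308.4, 167.5, 405.2, 241.9]
head 0.98 [310.4, 167.0, 403.8, 237.6]
```

View pics/w1.png

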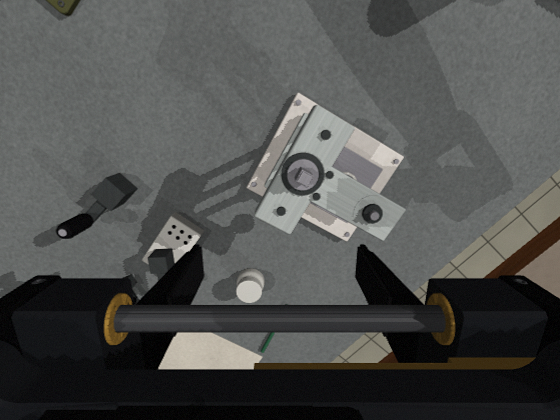

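The wrist view shows the stand from above, with the shaft stub at about (303,176), the bell spindle at (372,214), and the block at (172,238).

```bash
python3 - <<'E'
from h import *
a=cv2.imread('pics/w1.png')[145:205,265:345];cv2.imwrite('pics/w1c.png',cv2.resize(a,(800,600),interpolation=cv2.INTER_CUBIC))
a=cv2.imread('pics/side0.png')[155:215,240:320];cv2.imwrite('pics/s1c.png',cv2.resize(a,(800,600),interpolation=cv2.INTER_CUBIC))
E
```

```text
(no output)
```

View pics/w1c.png

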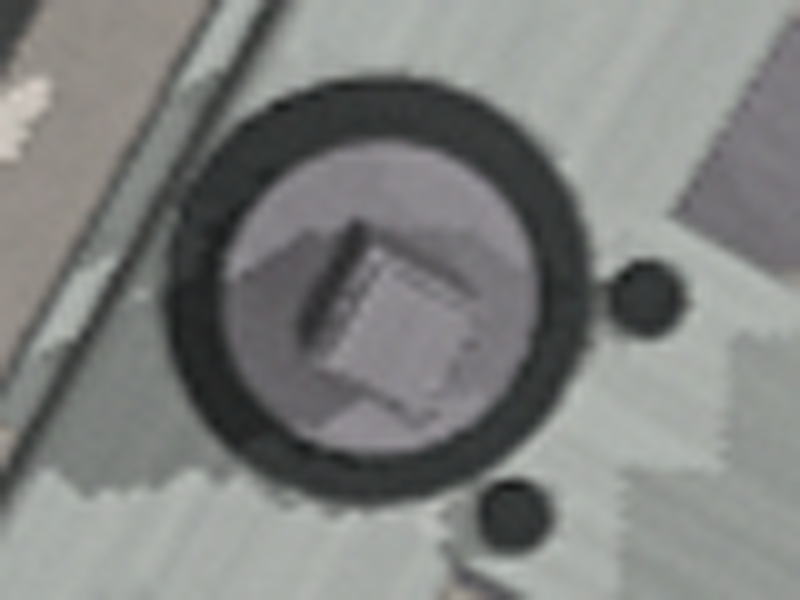

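View pics/s1c.png

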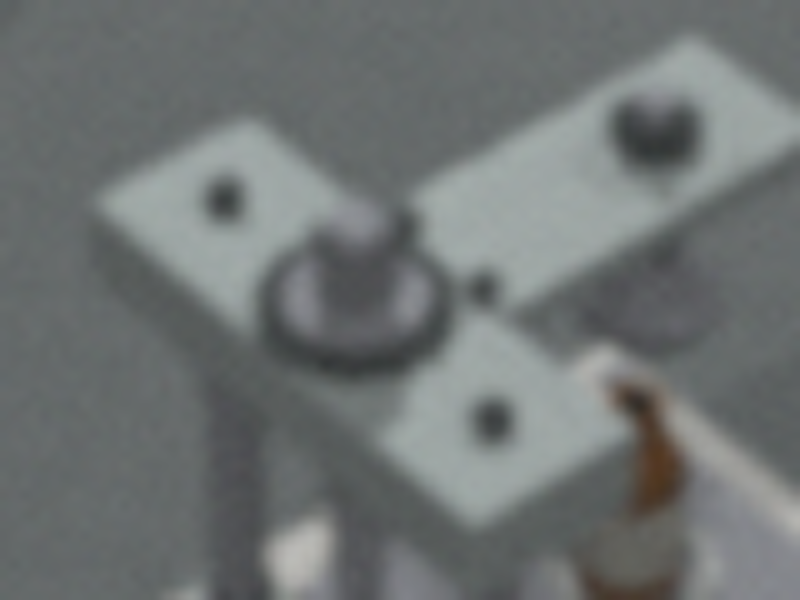

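```bash
python3 - <<'E'
from h import *
c=imaging.calibration('wrist');ct=imaging.calibration('top')
W=lambda p:np.array(p)/10+[265,145]
for z in (.238,.243,.248):
    P=atz(c,[W(p) for p in [(375,245),(478,297),(428,418),(325,365)]],z)
    e=np.diff(np.r_[P,P[:1]],axis=0)
    print(z,'tip',P.mean(0).round(4),np.linalg.norm(e,axis=1).round(4),(np.degrees(np.arctan2(e[:,1],e[:,0]))%90).round(1))
for z in (.214,.218,.222):
    P=atz(c,[W(p) for p in [(380,297),(170,290),(590,290),(378,80),(378,503)]],z);print(z,'ring in',P[0].round(4),((P[1]+P[2]+P[3]+P[4])/4).round(4),np.linalg.norm(P[1]-P[2]))
def tri(ca,pa,cb,pb):
    o1,d1=ray(ca,pa);o2,d2=ray(cb,pb);A=np.c_[d1[0],-d2[0]];x=np.linalg.lstsq(A,o2-o1,rcond=None)[0]
    a=o1+d1[0]*x[0];b=o2+d2[0]*x[1];return ((a+b)/2).round(4),np.linalg.norm(a-b).round(4)
cs=imaging.calibration('side')
T=lambda u,v:np.array([u/2.857+200,v/2.857+120])
S=lambda u,v:np.array([u/10+240,v/10+155])
print('ring',tri(c,W((378,290)),ct,T(218,222)),tri(c,W((378,290)),cs,S(357,305)))
print('tip',tri(c,W((400,330)),ct,T(218,214)),tri(c,W((400,330)),cs,S(357,215)))
print('bellcap',tri(c,[372.5,213],ct,T(193,93)),tri(c,[372.5,213],cs,S(657,110)))
E
```

```text
0.238 tip [ 0.5412 -0.0115  0.238 ] [0.0138 0.0156 0.014  0.0154] [15.8 21.8 15.  21.1]
0.243 tip [ 0.5402 -0.0111  0.243 ] [0.0136 0.0153 0.0138 0.0151] [15.8 21.8 15.  21.1]
0.248 tip [ 0.5391 -0.0107  0.248 ] [0.0134 0.0151 0.0136 0.0149] [15.8 21.8 15.  21.1]
0.214 ring in [ 0.541 -0.012  0.214] [ 0.5406 -0.0117  0.214 ] 0.052946222046917416
0.218 ring in [ 0.5402 -0.0117  0.218 ] [ 0.5398 -0.0114  0.218 ] 0.05238414200482947
0.222 ring in [ 0.5395 -0.0114  0.222 ] [ 0.539  -0.0111  0.222 ] 0.05182206196274162
ring (array([ 0.5399, -0.0113,  0.2168]), np.float64(0.0005)) (array([ 0.5409, -0.0117,  0.2142]), np.float64(0.0015))
tip (array([ 0.5416, -0.0113,  0.2389]), np.float64(0.0017)) (array([ 0.5408, -0.0113,  0.2453]), np.float64(0.0027))
bellcap (array([0.6529, 0.0125, 0.1942]), np.float64(0.0008)) (array([0.6425, 0.0128, 0.2215]), np.float64(0.004))
```

```bash
cat >> h.py <<'E'
def tiltfix(s=None):
    s=s or arm.observe();m=mat(s);v=np.cross(m[:,2],[0,0,-1]);print('tiltfix rotvec tool',(m.T@v).round(4))
E
python3 - <<'E'
from h import *
tiltfix()
plan([(.51,-.357,.25,134)],1)
E
```

```text
tiltfix rotvec tool [ 0.0103  0.0085 -0.    ]
-18.2 -18.7 14.1 0 0 -0.002 1; -18.1 -18.7 14.1 0 0 -0.002 1; -18.1 -18.8 14.1 0 0 -0.002 1; -18.0 -18.8 14.1 0 0 -0.002 1; -18.0 -18.8 14.1 0 0 -0.002 1
-18.0 -18.9 14.1 0 0 -0.002 1; -17.9 -18.9 14.1 0 0 -0.002 1; -17.9 -19.0 14.1 0 0 -0.002 1; -17.8 -19.0 14.1 0 0 -0.002 1; -17.8 -19.0 14.1 0 0 -0.002 1
-17.8 -19.1 14.1 0 0 -0.002 1; -17.7 -19.1 14.1 0 0 -0.002 1
```

Request:
jog_arm --plan "-18 -19 14 0.01 0.009 -0.002 1; -18 -19 14 0 0 -0.002 1; -18 -19 14 0 0 -0.002 1; -18 -19 14 0 0 -0.002 1; -18 -19 14 0 0 -0.002 1"

```text
t: 4.28
tcp_pos: [0.522, -0.1698, 0.3551]
tool_rot: [0.007, 0.389, 0.921, 0.002]
wrist_force: [0.4, -0.4, 0.1]
gripper_width: 0.0952
```

Request:
jog_arm --plan "-18 -19 14 0 0 -0.002 1; -18 -19 14 0 0 -0.002 1; -18 -19 14 0 0 -0.002 1; -18 -19 14 0 0 -0.002 1; -18 -19 14 0 0 -0.002 1"

```text
t: 4.7
tcp_pos: [0.519, -0.3008, 0.285]
tool_rot: [0.01, 0.38, 0.925, 0.002]
wrist_force: [0.4, -0.5, 0.4]
gripper_width: 0.0952
```

Request:
jog_arm --plan "-18 -19 14 0 0 -0.002 1; 0 0 0 0 0 0 1; 0 0 0 0 0 0 1"

```text
t: 4.95
tcp_pos: [0.5176, -0.3285, 0.2668]
tool_rot: [0.007, 0.379, 0.925, 0.003]
wrist_force: [0.1, 0.2, -0.2]
gripper_width: 0.0949
```

```bash
python3 - <<'E'
from h import *
s=st(); tiltfix(s); im,c=snap('wrist','w2'); np.save('c2.npy',c,allow_pickle=True)
for k in ['crank','grip']:
    for d in nets.regions_of('wrist',k): print(k,round(d['conf'],2),d['bbox'])
E
```

```text
t 4.95 p [ 0.5176 -0.3285  0.2668] th 135.49 tilt [ 1.550e-02 -7.000e-04 -9.999e-01] F [ 0.1  0.2 -0.2] M [-0.02  0.03  0.02] w 0.0949 q [-0.66  0.01  1.68  0.01  1.44 -1.45]
tiltfix rotvec tool [ 0.0104  0.0116 -0.    ]
crank 0.86 [108.7, 16.6, 221.1, 111.5]
crank 0.85 [238.2, 154.7, 269.9, 235.6]
crank 0.82 [176.6, 199.4, 202.8, 246.0]
grip 0.86 [246.6, 207.2, 263.0, 232.3]
grip 0.71 [105.5, 70.3, 161.6, 110.1]
```

View pics/w2.png

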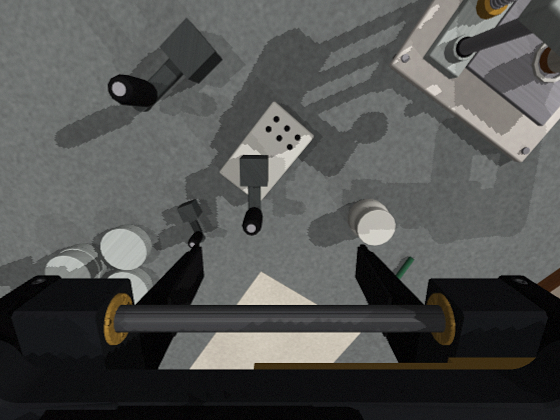

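The middle crank is upright in the view: hub at (254,170) and handle tip at (251,229), on the block. The large crank is at upper left and the small one at (192,215).

```bash
python3 - <<'E'
from h import *
a=cv2.imread('pics/w2.png')[145:245,190:323];cv2.imwrite('pics/w2c.png',cv2.resize(a,(798,600),interpolation=cv2.INTER_CUBIC))
E
```

```text
(no output)
```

View pics/w2c.png

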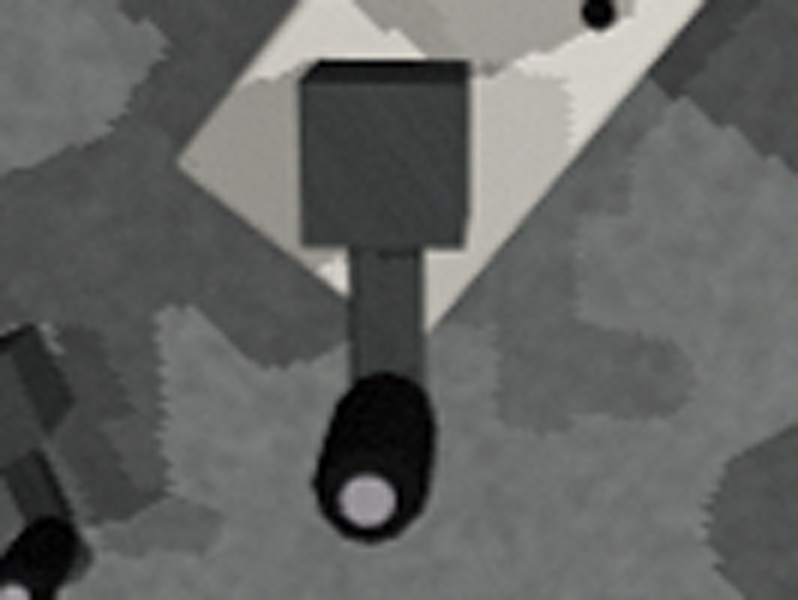

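```bash
python3 - <<'E'
from h import *
c=np.load('c2.npy',allow_pickle=True).item()
W=lambda p:np.array(p)/6+[190,145]
P=atz(c,[W(p) for p in [(303,82),(470,82),(465,246),(303,246)]],.07)
e=np.diff(np.r_[P,P[:1]],axis=0);hub=P.mean(0)
print('hub',hub.round(4),np.linalg.norm(e,axis=1).round(4),np.degrees(np.arctan2(e[:,1],e[:,0])).round(1))
g=atz(c,W((367,500)),.117)[0];d=g-hub;print('handle',g.round(4),np.linalg.norm(d[:2]),np.degrees(np.arctan2(d[1],d[0])))
E
```

```text
hub [ 0.4836 -0.3357  0.07  ] [0.0336 0.0338 0.0335 0.0337] [  45.3  -47.  -134.7  133.2]
handle [ 0.5218 -0.3757  0.117 ] 0.055304654231327424 -46.31467257177212
```

```bash
python3 - <<'E'
from h import *
def crank(hub,a,z0):
    a=np.radians(a);X=np.array([np.cos(a),np.sin(a),0]);Y=np.array([-X[1],X[0],0])
    sq=[hub*[1,1,0]+X*i*.017+Y*j*.017+[0,0,z0+k] for k in(0,.04) for i,j in((-1,-1),(1,-1),(1,1),(-1,1))]
    return np.array(sq),hub*[1,1,0]+X*.055+[0,0,z0+.087]
sq,t=crank(np.array([.4836,-.3357,0]),-46.3,.03)
for n,x0,y0,k in (('top',360,190,10),('side',295,305,10)):
    c=imaging.calibration(n);a=cv2.resize(cv2.imread(f'pics/{n}0.png')[y0:y0+60,x0:x0+80],(800,600),interpolation=2)
    q=((proj(c,sq)-[x0,y0]+.5)*k).astype(int)
    for s in (q[:4],q[4:]): cv2.polylines(a,[s],True,(0,255,255),1)
    cv2.circle(a,tuple(((proj(c,t)[0]-[x0,y0]+.5)*k).astype(int)),5,(0,0,255),2)
    cv2.imwrite(f'pics/ov_{n}.png',a)
E
```

```text
(no output)
```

View pics/ov_top.png

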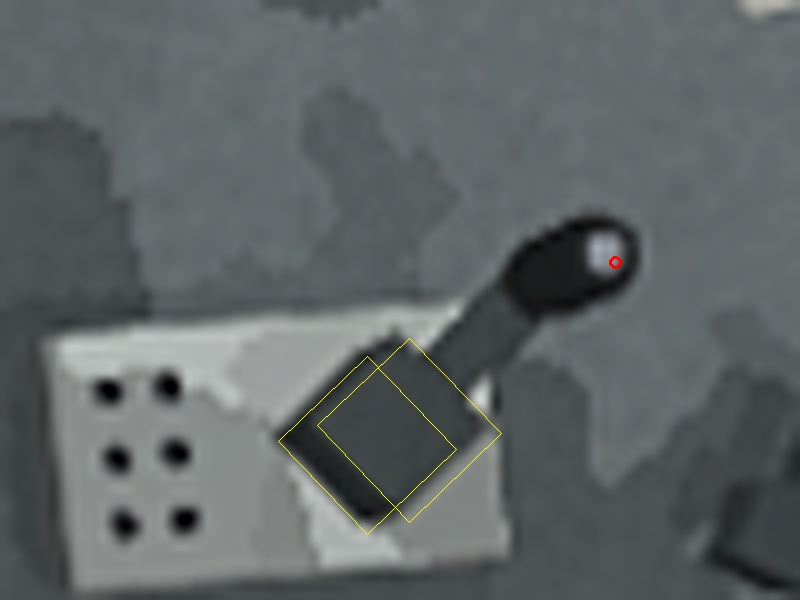

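View pics/ov_side.png

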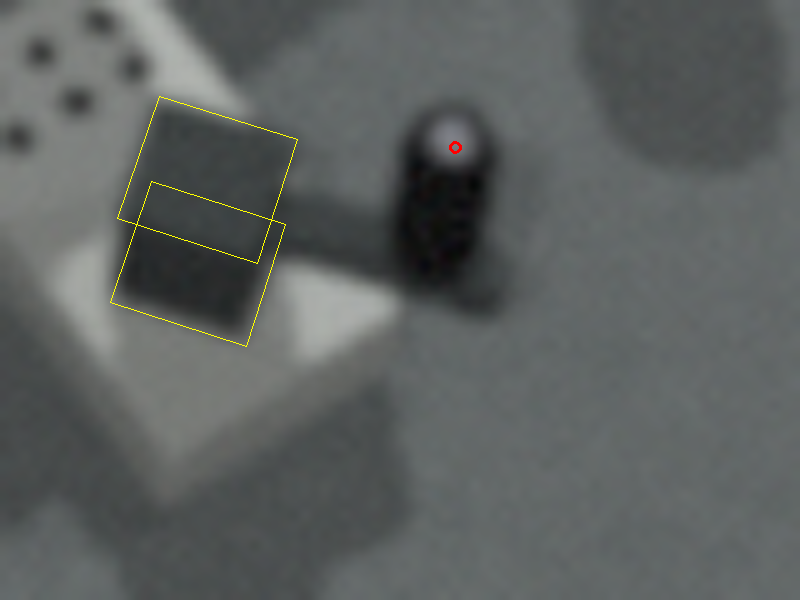

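```bash
python3 - <<'E'
from h import *
plan([(.484,-.334,.15,133.7),(.484,-.334,.068,None)],1,step=25)
E
```

```text
4.0 -5.7 23.6 0 0 0.007 1; 3.9 -5.7 23.6 0 0 0.007 1; 3.9 -5.7 23.6 0 0 0.007 1; 3.9 -5.7 23.6 0 0 0.007 1; 3.8 -5.8 23.6 0 0 0.007 1
0.0 0.0 20.5 0 0 -0.000 1; 0.0 0.0 20.5 0 0 -0.000 1; 0.0 0.0 20.5 0 0 -0.000 1; 0.0 0.0 20.5 0 0 -0.000 1
```

Request:
jog_arm --plan "4 -5.7 23 0.01 0.011 0.007 1; 4 -5.7 23 0 0 0.007 1; 4 -5.7 23 0 0 0.007 1; 4 -5.7 23 0 0 0.007 1; 4 -5.7 23 0 0 0.004 1"

```text
t: 5.52
tcp_pos: [0.4932, -0.3323, 0.1648]
tool_rot: [0.014, 0.389, 0.921, -0.003]
wrist_force: [-0.5, -0.5, -0.6]
gripper_width: 0.095
```

Request:
jog_arm --plan "0 0 0 0 0 0 1; 0 0 0 0 0 0 1"

```text
t: 5.68
tcp_pos: [0.4915, -0.3286, 0.1616]
tool_rot: [0.011, 0.388, 0.922, -0.002]
wrist_force: [0.7, -0.4, 1.0]
gripper_width: 0.0952
```

```bash
python3 - <<'E'
from h import *
s=st();tiltfix(s)
plan([(.484,-.334,.068,133.7)],1,step=25)
E
```

```text
t 5.68 p [ 0.4915 -0.3286  0.1616] th 134.39 tilt [ 0.0192 -0.0129 -0.9997] F [ 0.7 -0.4  1. ] M [-0.04 -0.02  0.03] w 0.0952 q [-0.68  0.02  1.85  0.    1.25 -1.46]
tiltfix rotvec tool [ 0.0047  0.0227 -0.    ]
0.3 -2.3 23.4 0 0 0.003 1; 0.3 -2.3 23.4 0 0 0.003 1; 0.3 -2.3 23.4 0 0 0.003 1; 0.3 -2.3 23.4 0 0 0.003 1
```

Request:
jog_arm --plan "0.3 -2.3 20 0.005 0.023 0.003 1; 0.3 -2.3 20 0 0 0.003 1; 0.3 -2.3 20 0 0 0.003 1; 0 0 5 0 0 0 1; 0 0 0 0 0 0 1"

```text
t: 6.1
tcp_pos: [0.4951, -0.3345, 0.1086]
tool_rot: [0.009, 0.389, 0.921, -0.002]
wrist_force: [-0.4, 0.4, 0.5]
gripper_width: 0.0951
```

```bash
python3 - <<'E'
from h import *
s=st();tiltfix(s)
plan([(.484,-.334,.068,133.7)],1,step=25)
E
```

```text
t 6.1 p [ 0.4951 -0.3345  0.1086] th 134.2 tilt [ 0.0153 -0.0115 -0.9998] F [-0.4  0.4  0.5] M [-0.06 -0.03  0.05] w 0.0951 q [-0.68  0.08  1.88  0.    1.16 -1.46]
tiltfix rotvec tool [0.0029 0.0189 0.    ]
4.0 -3.8 20.3 0 0 0.004 1; 4.0 -3.8 20.3 0 0 0.004 1
```

Request:
jog_arm --plan "8 -8 12 0.003 0.019 0.004 1; 0 0 0 0 0 0 1; 0 0 0 0 0 0 1"

```text
t: 6.35
tcp_pos: [0.4863, -0.3356, 0.1012]
tool_rot: [0.003, 0.39, 0.921, -0.001]
wrist_force: [0.4, 0.4, 0.3]
gripper_width: 0.0947
```

```bash
python3 - <<'E'
from h import *
s=st();tiltfix(s)
plan([(.484,-.334,.068,133.7)],1,step=25)
E
```

```text
t 6.35 p [ 0.4863 -0.3356  0.1012] th 134.06 tilt [ 0.0046 -0.0038 -1.    ] F [0.4 0.4 0.3] M [-0.01  0.02  0.03] w 0.0947 q [-0.69  0.09  1.89  0.    1.16 -1.46]
tiltfix rotvec tool [0.0007 0.0059 0.    ]
1.4 -0.3 16.6 0 0 0.003 1; 1.4 -0.3 16.6 0 0 0.003 1
```

Request:
jog_arm --plan "3 -1 18 0.001 0.006 0.004 1; 3 -1 17 0 0.006 0 1; 0 0 0 0 0 0 1; 0 0 0 0 0 0 1"

```text
t: 6.68
tcp_pos: [0.4827, -0.3345, 0.0692]
tool_rot: [0.0, 0.392, 0.92, 0.0]
wrist_force: [0.6, 0.2, 0.2]
gripper_width: 0.0953
```

```bash
python3 - <<'E'
from h import *
s=st();tiltfix(s)
plan([(.484,-.334,.068,133.7)],1,step=25)
E
```

```text
t 6.68 p [ 0.4827 -0.3345  0.0692] th 133.81 tilt [ 8.e-04  1.e-04 -1.e+00] F [0.6 0.2 0.2] M [-0.06  0.04  0.04] w 0.0953 q [-0.7   0.12  1.91  0.    1.11 -1.46]
tiltfix rotvec tool [ 0.0007  0.0005 -0.    ]
-0.5 1.3 1.2 0 0 0.002 1
```

Excellent; close.

Request:
jog_arm --plan "0 0 1 0 0 0.002 0.2; 0 0 0 0 0 0 0.2; 0 0 0 0 0 0 0.2; 0 0 0 0 0 0 0.2; 0 0 0 0 0 0 0.2" --squeeze 40

```text
t: 7.1
tcp_pos: [0.4838, -0.3354, 0.0703]
tool_rot: [0.002, 0.393, 0.919, -0.0]
wrist_force: [0.2, -0.1, 0.4]
gripper_width: 0.067
```

Request:
jog_arm --plan "0 0 0 0 0 0 0.2; 0 0 0 0 0 0 0.2; 0 0 0 0 0 0 0.2"

```text
t: 7.35
tcp_pos: [0.4843, -0.3358, 0.0713]
tool_rot: [0.003, 0.393, 0.919, -0.0]
wrist_force: [-0.1, 0.6, 0.5]
gripper_width: 0.0474
```

```bash
python3 - <<'E'
from h import *
s=st();tiltfix(s)
E
```

```text
t 7.35 p [ 0.4843 -0.3358  0.0713] th 133.69 tilt [ 0.0043 -0.0027 -1.    ] F [-0.1  0.6  0.5] M [-0.05 -0.01 -0.02] w 0.0474 q [-0.7   0.12  1.91  0.    1.11 -1.46]
tiltfix rotvec tool [ 0.0012  0.0049 -0.    ]
```

Request:
jog_arm --plan "0 0 3 0.001 0.005 0 0; 0 0 1 0 0.001 0 0; 0 0 0.5 0 0.001 0 0; 0 0 0 0 0 0 0; 0 0 0 0 0 0 0" --squeeze 40

```text
t: 7.77
tcp_pos: [0.4819, -0.3406, 0.0702]
tool_rot: [-0.003, 0.392, 0.92, -0.005]
wrist_force: [-9.2, -5.3, 8.0]
gripper_width: 0.015
```

```bash
python3 - <<'E'
from h import *
s=st();tiltfix(s)
E
```

```text
t 7.77 p [ 0.4819 -0.3406  0.0702] th 133.84 tilt [-0.009  -0.0072 -0.9999] F [-9.2 -5.3  8. ] M [-0.84  1.66  0.03] w 0.015 q [-0.7   0.13  1.9  -0.01  1.12 -1.46]
tiltfix rotvec tool [-0.0115 -0.001   0.    ]
```

```bash
python3 - <<'E'
from h import *
snap('wrist','w3');snap('side','s3');snap('top','t3')
a=cv2.imread('pics/side0.png');b=cv2.imread('pics/s3.png');t=cv2.imread('pics/t3.png')
A=[cv2.resize(x,(400,300),interpolation=2) for x in (b[290:395,270:410],t[180:285,340:480])]
cv2.imwrite('pics/v3.png',np.hstack(A))
E
```

```text
(no output)
```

View pics/w3.png

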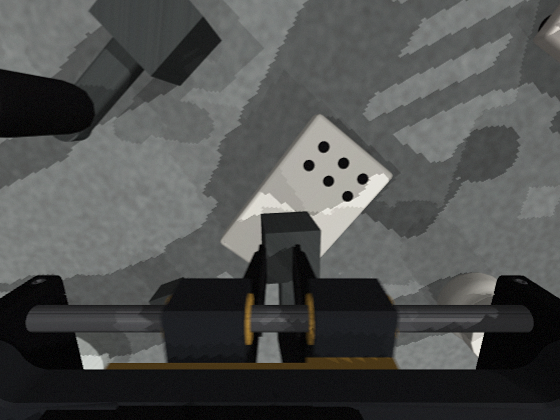

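View pics/v3.png

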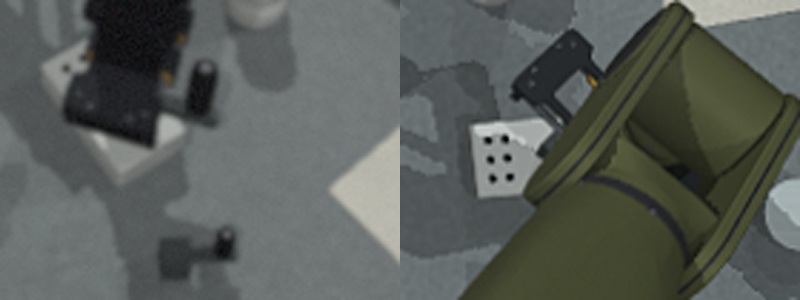

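The gripper has closed on the crank's arm between hub and handle, not on the hub; the hub shows ahead of the fingers at about (291,230). I need to find out why.

```bash
python3 - <<'E'
from h import *
s=st()
c=imaging.calibration('wrist');m=mat(s);T=np.array(c['T'])
o=(T[:3,3]-s['tcp_pos'])@m; print('cam in tool',o, 'axes',(m.T@T[:3,:3]).round(3).tolist())
for nm,dz in (('tcp',0),('grasp',.006),('tip',.025)):
    print(nm,proj(c,s['tcp_pos']+m@np.array([0,0,dz])).round(1))
print('hubtop?',proj(c,[.4836,-.3357,.07]),proj(c,[.484,-.334,.07]))
cc=imaging.calibration('side')
print('side tcp',(proj(cc,s['tcp_pos'])[0]-[270,290])*400/140)
cc=imaging.calibration('top')
print('top tcp',(proj(cc,s['tcp_pos'])[0]-[340,180])*400/140+[400,0])
a=cv2.imread('pics/w3.png')[190:310,210:370];cv2.imwrite('pics/w3c.png',cv2.resize(a,(800,600),interpolation=cv2.INTER_CUBIC))
E
```

```text
t 7.92 p [ 0.4813 -0.3422  0.072 ] th 133.86 tilt [-0.0102 -0.01   -0.9999] F [-14.7  -6.4  15.7] M [-1.06  2.6   0.11] w 0.0071 q [-0.7   0.12  1.9  -0.02  1.12 -1.46]
cam in tool [ 0.08283484 -0.00062385 -0.17193591] axes [[-0.001, -0.955, -0.295], [1.0, -0.001, 0.0], [-0.001, -0.295, 0.955]]
tcp [[280.1 258.6]]
grasp [[280.1 254.6]]
tip [[280.  243.1]]
hubtop? [[289.92195233 252.82704335]] [[292.27404649 251.45157122]]
side tcp [131.05163873  98.88764254]
top tcp [580.50338741 152.40187337]
```

View pics/w3c.png

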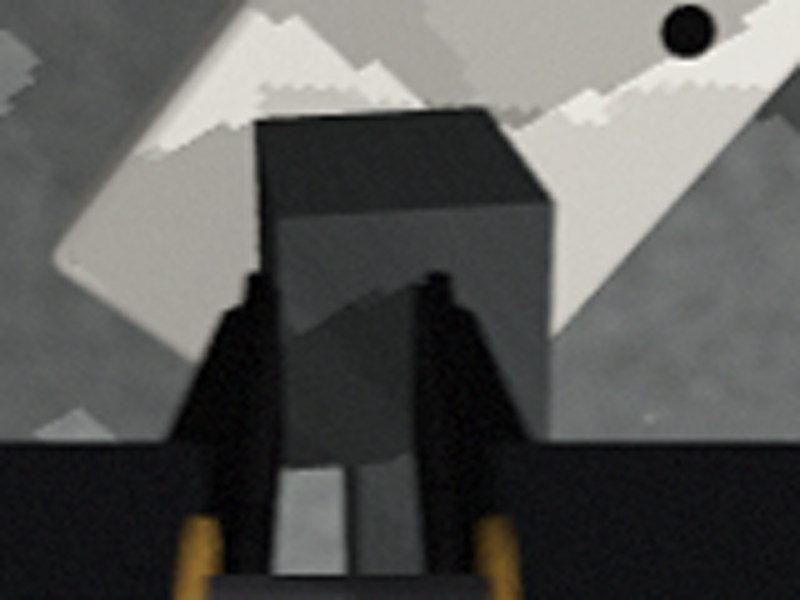

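Request:
jog_arm --plan "0 0 -4 0 0 0 0.6; 0 0 -4 0 0 0 0.6; 0 0 0 0 0 0 0.6; 0 0 0 0 0 0 0.6; 0 0 0 0 0 0 0.6"

```text
t: 8.33
tcp_pos: [0.4813, -0.3438, 0.0815]
tool_rot: [-0.002, 0.393, 0.92, -0.007]
wrist_force: [-0.0, -0.6, 0.0]
gripper_width: 0.0351
```

Request:
jog_arm --plan "0 0 0 0 0 0 0.6; 0 0 0 0 0 0 0.6; 0 0 0 0 0 0 0.6"

```text
t: 8.58
tcp_pos: [0.4812, -0.3423, 0.0799]
tool_rot: [-0.003, 0.392, 0.92, -0.006]
wrist_force: [0.6, 0.3, -0.7]
gripper_width: 0.0537
```

```bash
python3 - <<'E'
from h import *
s=st();tiltfix(s);im,c=snap('wrist','w4');np.save('c4.npy',c,allow_pickle=True)
a=cv2.imread('pics/w4.png')[160:310,180:380];cv2.imwrite('pics/w4c.png',cv2.resize(a,(800,600),interpolation=cv2.INTER_CUBIC))
E
```

```text
t 8.58 p [ 0.4812 -0.3423  0.0799] th 133.82 tilt [-0.0105 -0.0096 -0.9999] F [ 0.6  0.3 -0.7] M [-0.05  0.03  0.04] w 0.0537 q [-0.7   0.12  1.89 -0.02  1.13 -1.46]
tiltfix rotvec tool [-0.0142 -0.0004  0.    ]
```

View pics/w4c.png

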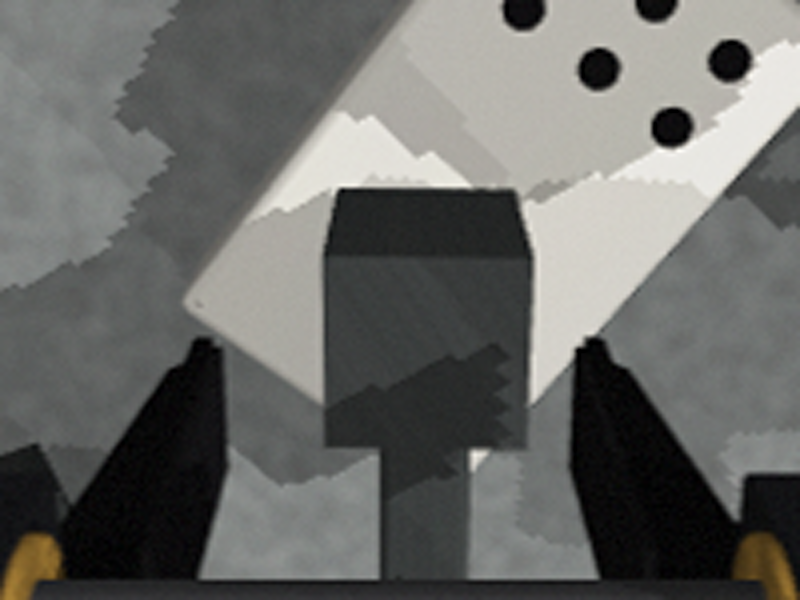

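The crank is unharmed and upright on its pin. The visible fingertip edges (full-image rows 246–276) project to TCP height rather than 25 mm ahead. This agrees with the tips sliding over the hub top at z≈0.07, so I'll treat the tips as being at the reported TCP and check that by descending carefully.

```bash
python3 - <<'E'
from h import *
c=np.load('c4.npy',allow_pickle=True).item()
W=lambda p:np.array(p)/4+[180,160]
P=atz(c,[W(p) for p in [(325,257),(532,257),(527,446),(325,446)]],.07)
e=np.diff(np.r_[P,P[:1]],axis=0);print('hub',P.mean(0).round(4),np.linalg.norm(e,axis=1).round(4),np.degrees(np.arctan2(e[:,1],e[:,0])).round(1))
plan([(*P.mean(0)[:2],.07,133.7)],.7)
for k in (0,.0125,.025):
  s=arm.observe();print(k,[(4*(proj(c,s['tcp_pos']+mat(s)@np.array([x,y,k]))[0]-[180,160])).round() for x,y in ((.01,-.027),(.01,.027),(-.01,-.027))])
E
```

```text
hub [ 0.4825 -0.3375  0.07  ] [0.033  0.0335 0.0339 0.0336] [  44.   -45.8 -135.8  132.7]
2.5 4.3 9.8 0 0 0.002 0.7
0 [array([225., 335.]), array([575., 334.]), array([230., 451.])]
0.0125 [array([235., 305.]), array([565., 305.]), array([240., 416.])]
0.025 [array([244., 278.]), array([555., 278.]), array([249., 384.])]
```

Request:
jog_arm --plan "2.5 4.3 10 -0.014 0 0.002 0.9; 0 0 8 0 0 0 0.9; 0 0 3 0 0 0 0.9; 0 0 0 0 0 0 0.9; 0 0 0 0 0 0 0.9"

```text
t: 9.05
tcp_pos: [0.4818, -0.3361, 0.0549]
tool_rot: [-0.001, 0.393, 0.92, 0.001]
wrist_force: [-0.1, -0.1, 0.3]
gripper_width: 0.0832
```

```bash
python3 - <<'E'
from h import *
s=st();tiltfix(s);plan([(.4828,-.337,.043,133.7)],.9)
E
```

```text
t 9.05 p [ 0.4818 -0.3361  0.0549] th 133.71 tilt [-0.0012  0.0031 -1.    ] F [-0.1 -0.1  0.3] M [-0.01  0.05 -0.  ] w 0.0832 q [-0.7   0.14  1.92  0.    1.09 -1.46]
tiltfix rotvec tool [ 0.0013 -0.003  -0.    ]
-1.3 0.1 11.9 0 0 0.000 0.9
```

Request:
jog_arm --plan "-1 0 10 0.001 -0.003 0 0.9; 0 0 2 0 0 0 0.5; 0 0 0.5 0 0 0 0.3; 0 0 0.3 0 0 0 0.3; 0 0 0.3 0 0 0 0.3"

```text
t: 9.47
tcp_pos: [0.4825, -0.3369, 0.0401]
tool_rot: [-0.0, 0.393, 0.919, 0.0]
wrist_force: [0.3, -0.2, 0.9]
gripper_width: 0.0642
```

Request:
jog_arm --plan "0 0 0.3 0 0 0 0.3; 0 0 0.3 0 0 0 0.3; 0 0 0.3 0 0 0 0.3; 0 0 0.3 0 0 0 0.3; 0 0 0.3 0 0 0 0.3" --squeeze 45

```text
t: 9.88
tcp_pos: [0.483, -0.3375, 0.0396]
tool_rot: [0.001, 0.393, 0.919, -0.0]
wrist_force: [-0.5, 0.5, 1.3]
gripper_width: 0.0339
```

Request:
jog_arm --plan "0 0 0.3 0 0 0 0.2; 0 0 0.3 0 0 0 0.2; 0 0 0 0 0 0 0.2" --squeeze 45

```text
t: 10.13
tcp_pos: [0.483, -0.3375, 0.0396]
tool_rot: [0.001, 0.393, 0.919, -0.0]
wrist_force: [0.8, 0.2, -1.1]
gripper_width: 0.0336
```

```bash
python3 - <<'E'
from h import *
s=st();tiltfix(s)
E
```

```text
t 10.13 p [ 0.483  -0.3375  0.0396] th 133.7 tilt [ 0.001 -0.001 -1.   ] F [ 0.8  0.2 -1.1] M [-0.05  0.01 -0.06] w 0.0336 q [-0.7   0.16  1.92 -0.    1.06 -1.46]
tiltfix rotvec tool [0.0001 0.0014 0.    ]
```

Request:
jog_arm --plan "0 0 -6 0 0 0 0.2; 0 0 -10 0 0 0 0.2; 0 0 -15 0 0 0 0.2; 0 0 -20 0 0 0 0.2; 0 0 -20 0 0 0 0.2"

```text
t: 10.55
tcp_pos: [0.4791, -0.3343, 0.1063]
tool_rot: [-0.005, 0.393, 0.919, 0.002]
wrist_force: [1.1, 0.2, -3.5]
gripper_width: 0.0339
```

```bash
python3 - <<'E'
from h import *
s=st();tiltfix(s);plan([(.49,-.335,.28,133.7),(.559,-.0686,.30,108)],.2,step=26)
E
```

```text
t 10.55 p [ 0.4791 -0.3343  0.1063] th 133.69 tilt [-0.0083  0.007  -0.9999] F [ 1.1  0.2 -3.5] M [-0.05  0.02 -0.02] w 0.0339 q [-0.7   0.08  1.89  0.    1.19 -1.46]
tiltfix rotvec tool [-0.0011 -0.0108  0.    ]
-1.1 1.1 -24.8 0 0 -0.000 0.2; -1.1 1.1 -24.8 0 0 -0.000 0.2; -1.1 1.1 -24.8 0 0 -0.000 0.2; -1.1 1.1 -24.8 0 0 -0.000 0.2; -1.1 1.1 -24.8 0 0 -0.000 0.2
-1.1 1.1 -24.8 0 0 -0.000 0.2; -1.1 1.1 -24.8 0 0 -0.000 0.2; 13.2 21.3 -1.8 0 0 0.041 0.2; 14.0 20.7 -1.8 0 0 0.041 0.2; 14.9 20.1 -1.8 0 0 0.041 0.2
15.7 19.5 -1.8 0 0 0.041 0.2; 16.5 18.8 -1.8 0 0 0.041 0.2; 17.2 18.2 -1.8 0 0 0.041 0.2; 17.9 17.4 -1.8 0 0 0.041 0.2; 18.6 16.7 -1.8 0 0 0.041 0.2
19.3 15.9 -1.8 0 0 0.041 0.2; 19.9 15.1 -1.8 0 0 0.041 0.2; 20.5 14.3 -1.8 0 0 0.041 0.2
```

Request:
jog_arm --plan "-1 1 -25 -0.001 -0.01 0 0.2; -1 1 -25 0 0 0 0.2; -1 1 -25 0 0 0 0.2; -1 1 -25 0 0 0 0.2; -1 1 -25 0 0 0 0.2"

```text
t: 10.97
tcp_pos: [0.4829, -0.3315, 0.2366]
tool_rot: [-0.005, 0.393, 0.919, 0.002]
wrist_force: [1.0, 0.0, -2.6]
gripper_width: 0.0339
```

Request:
jog_arm --plan "-1 1 -25 0 0 0 0.2; -1 1 -25 0 0 0 0.2; 13 21 -2 0 0 0.041 0.2; 14 21 -2 0 0 0.041 0.2; 15 20 -2 0 0 0.041 0.2"

```text
t: 11.38
tcp_pos: [0.5046, -0.2612, 0.3077]
tool_rot: [0.0, 0.454, 0.891, -0.0]
wrist_force: [1.1, 0.4, -3.8]
gripper_width: 0.0339
```

Request:
jog_arm --plan "16 20 -2 0 0 0.041 0.2; 16 19 -2 0 0 0.041 0.2; 17 18 -2 0 0 0.041 0.2; 18 17 -2 0 0 0.041 0.2; 19 17 -2 0 0 0.041 0.2"

```text
t: 11.8
tcp_pos: [0.5362, -0.1336, 0.3222]
tool_rot: [-0.0, 0.548, 0.836, -0.0]
wrist_force: [1.4, 0.1, -3.3]
gripper_width: 0.0336
```

Request:
jog_arm --plan "19 16 -2 0 0 0.041 0.2; 20 15 -2 0 0 0.041 0.2; 20 14 -2 0 0 0.03 0.2; 0 0 0 0 0 0 0.2; 0 0 0 0 0 0 0.2"

```text
t: 12.22
tcp_pos: [0.5551, -0.0529, 0.3317]
tool_rot: [-0.002, 0.595, 0.804, 0.0]
wrist_force: [0.2, 0.3, -3.4]
gripper_width: 0.0338
```

```bash
python3 - <<'E'
from h import *
s=st();tiltfix(s);im,c=snap('wrist','w5');np.save('c5.npy',c,allow_pickle=True);s=st();np.save('s5.npy',s,allow_pickle=True)
print(proj(c,[.5405,-.0115,.242]))
E
```

```text
t 12.22 p [ 0.5551 -0.0529  0.3317] th 107.03 tilt [-0.0021  0.0026 -1.    ] F [ 0.2  0.3 -3.4] M [-0.13  0.02  0.02] w 0.0338 q [-0.19 -0.13  1.7   0.    1.57 -0.49]
tiltfix rotvec tool [-0.0013 -0.0031  0.    ]
t 12.27 p [ 0.5552 -0.0529  0.3318] th 107.0 tilt [-0.0016  0.0033 -1.    ] F [ 0.1  0.  -2.2] M [0.02 0.05 0.04] w 0.0338 q [-0.19 -0.13  1.7   0.    1.57 -0.49]
[[277.03396835 167.37217332]]
```

View pics/w5.png

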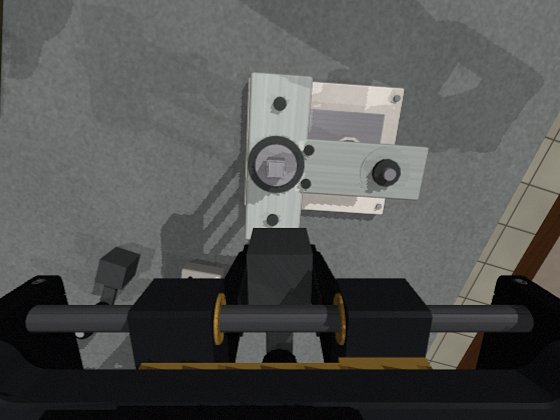

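```bash
python3 - <<'E'
from h import *
a=cv2.imread('pics/w5.png')
cv2.imwrite('pics/w5a.png',cv2.resize(a[135:195,236:316],(800,600),interpolation=cv2.INTER_CUBIC))
cv2.imwrite('pics/w5b.png',cv2.resize(a[210:300,220:340],(800,600),interpolation=cv2.INTER_CUBIC))
E
```

```text
(no output)
```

View pics/w5a.png

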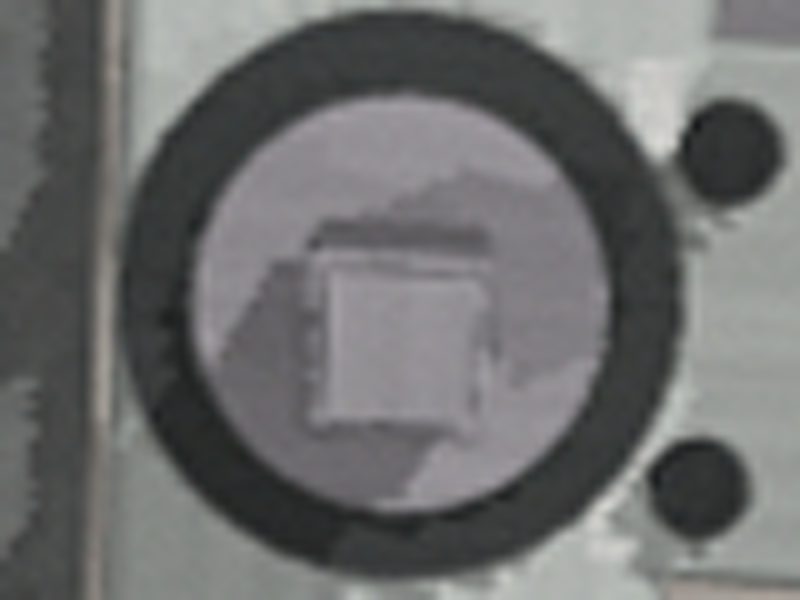

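View pics/w5b.png

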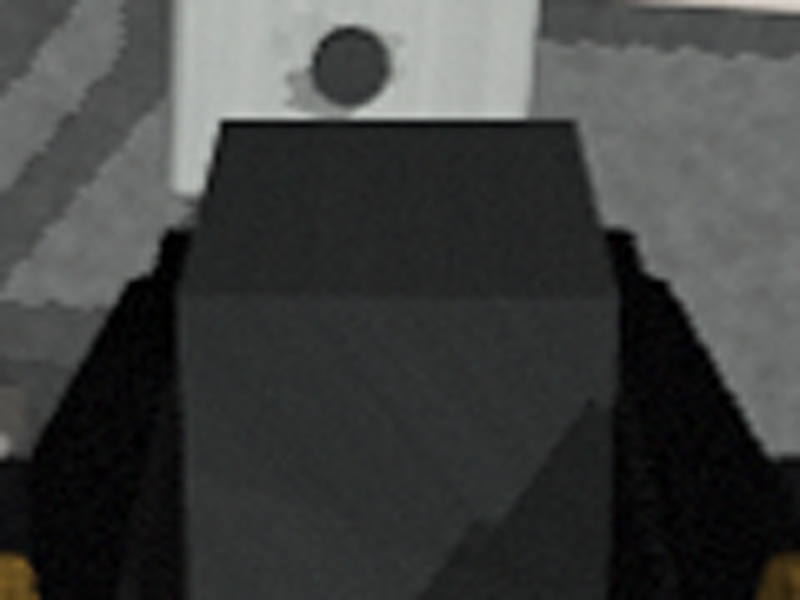

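```bash
python3 - <<'E'
from h import *
c=np.load('c5.npy',allow_pickle=True).item();s=np.load('s5.npy',allow_pickle=True).item()
m=mat(s);t=s['tcp_pos']
W=lambda p:np.array(p)/10+[236,135]; B=lambda p:np.array(p)/6.667+[220,210]
for z in (.24,.244):
    P=atz(c,[W(p) for p in [(327,267),(472,270),(477,424),(325,420)]],z)
    e=np.diff(np.r_[P,P[:1]],axis=0);print('tip',P.mean(0).round(4),np.linalg.norm(e,axis=1).round(4),(np.degrees(np.arctan2(e[:,1],e[:,0]))%90).round(1))
for z in (.215,.219):
    P=atz(c,[W(p) for p in [(123,293),(682,293),(402,12),(402,578),(400,303)]],z);print('ring',P[:4].mean(0).round(4),P[4].round(4),np.linalg.norm(P[0]-P[1]).round(4))
for z,pp in ((t[2]-.0096,[(222,120),(577,120)]),(t[2]+.0304,[(178,297),(618,297)])):
    P=atz(c,[B(p) for p in pp],z);print('hub edge in tool',((P-t)@m).round(4))
E
```

```text
tip [ 0.5403 -0.0139  0.24  ] [0.0126 0.0135 0.0134 0.0134] [15.8 19.1 15.4 15.6]
tip [ 0.5401 -0.0133  0.244 ] [0.0124 0.0133 0.0132 0.0132] [15.8 19.1 15.4 15.6]
ring [ 0.54   -0.0132  0.215 ] [ 0.5399 -0.0137  0.215 ] 0.0533
ring [ 0.5399 -0.0127  0.219 ] [ 0.5398 -0.0132  0.219 ] 0.0526
hub edge in tool [[ 0.0169 -0.0166  0.0097]
 [ 0.0169  0.0175  0.0097]]
hub edge in tool [[ 0.017  -0.0167 -0.0303]
 [ 0.017   0.0171 -0.0303]]
```

```bash
python3 - <<'E'
from h import *
s=st();tiltfix(s);plan([(.5402,-.013,.268,106)],.2,step=20)
E
```

```text
t 12.27 p [ 0.5552 -0.0529  0.3318] th 107.0 tilt [-0.0016  0.0033 -1.    ] F [ 0.1  0.  -2.2] M [0.02 0.05 0.04] w 0.0338 q [-0.19 -0.13  1.7   0.    1.57 -0.49]
tiltfix rotvec tool [-0.0006 -0.0037 -0.    ]
10.6 -0.7 16.0 0 0 0.004 0.2; 10.6 -0.7 16.0 0 0 0.004 0.2; 10.6 -0.8 16.0 0 0 0.004 0.2; 10.6 -0.8 16.0 0 0 0.004 0.2
```

Request:
jog_arm --plan "11 -1 16 0 -0.004 0.004 0.2; 11 -1 16 0 0 0.004 0.2; 11 -1 16 0 0 0.004 0.2; 8 0 14 0 0 0.004 0.2; 0 0 0 0 0 0 0.2"

```text
t: 12.68
tcp_pos: [0.539, -0.0175, 0.2696]
tool_rot: [0.001, 0.603, 0.797, -0.001]
wrist_force: [-0.3, -0.6, -4.7]
gripper_width: 0.0338
```

Request:
jog_arm --plan "0 0 0 0 0 0 0.2; 0 0 0 0 0 0 0.2"

```text
t: 12.85
tcp_pos: [0.5384, -0.0187, 0.2693]
tool_rot: [0.001, 0.604, 0.797, -0.001]
wrist_force: [0.3, 0.8, -3.2]
gripper_width: 0.0339
```

```bash
python3 - <<'E'
from h import *
s=st();tiltfix(s);plan([(.5402,-.013,.262,106)],.2,step=20)
E
```

```text
t 12.85 p [ 0.5384 -0.0187  0.2693] th 105.72 tilt [-1.0e-04 -3.4e-03 -1.0e+00] F [ 0.3  0.8 -3.2] M [-0.05  0.03 -0.05] w 0.0339 q [-0.13 -0.15  1.83 -0.    1.46 -0.41]
tiltfix rotvec tool [-0.001   0.0032  0.    ]
5.0 3.3 7.3 0 0 -0.005 0.2
```

Request:
jog_arm --plan "5 3.3 7 -0.001 0.003 -0.005 0.2; 0 0 0 0 0 0 0.2; 0 0 0 0 0 0 0.2"

```text
t: 13.1
tcp_pos: [0.5419, -0.0142, 0.2644]
tool_rot: [0.002, 0.602, 0.798, 0.001]
wrist_force: [-0.3, -0.4, -3.5]
gripper_width: 0.0337
```

```bash
python3 - <<'E'
from h import *
s=st();tiltfix(s);plan([(.5402,-.013,.255,106)],.2,step=20)
E
```

```text
t 13.1 p [ 0.5419 -0.0142  0.2644] th 105.93 tilt [ 4.2e-03 -9.0e-04 -1.0e+00] F [-0.3 -0.4 -3.5] M [-0.07  0.02 -0.03] w 0.0337 q [-0.13 -0.15  1.83 -0.    1.45 -0.4 ]
tiltfix rotvec tool [ 0.0038  0.002  -0.    ]
1.6 -1.3 9.4 0 0 -0.001 0.2
```

Request:
jog_arm --plan "1.6 -1.3 7 0.004 0.002 0 0.2; 0 0 4 0 0 0 0.2; 0 0 4 0 0 0 0.2; 0 0 0 0 0 0 0.2"

```text
t: 13.43
tcp_pos: [0.5414, -0.0137, 0.2526]
tool_rot: [0.002, 0.602, 0.798, 0.0]
wrist_force: [-1.7, -1.2, -3.4]
gripper_width: 0.0337
```

```bash
python3 - <<'E'
from h import *
s=st();tiltfix(s);plan([(.5402,-.013,.245,106)],.2,step=20)
E
```

```text
t 13.43 p [ 0.5414 -0.0137  0.2526] th 105.92 tilt [ 0.0032 -0.0013 -1.    ] F [-1.7 -1.2 -3.4] M [-0.1   0.29 -0.01] w 0.0337 q [-0.12 -0.14  1.85 -0.    1.43 -0.4 ]
tiltfix rotvec tool [ 0.0027  0.0022 -0.    ]
1.0 -1.0 7.6 0 0 -0.001 0.2
```

Request:
jog_arm --plan "0.5 -1.2 3 0.003 0.002 0 0.2; 0 0 4 0 0 0 0.2; 0 0 4 0 0 0 0.2"

```text
t: 13.68
tcp_pos: [0.5416, -0.0138, 0.2521]
tool_rot: [0.003, 0.602, 0.798, 0.001]
wrist_force: [-8.7, 1.0, 13.7]
gripper_width: 0.0338
```

```bash
python3 - <<'E'
from h import *
s=st();tiltfix(s);plan([(.5402,-.013,.235,106)],.2,step=20)
E
```

```text
t 13.68 p [ 0.5416 -0.0138  0.2521] th 105.92 tilt [ 0.0068 -0.0014 -1.    ] F [-8.7  1.  13.7] M [ 0.11  1.91 -0.1 ] w 0.0338 q [-0.12 -0.14  1.85 -0.    1.43 -0.4 ]
tiltfix rotvec tool [ 0.0061  0.0032 -0.    ]
1.1 -1.2 17.1 0 0 -0.001 0.2
```

Request:
jog_arm --plan "0 0 -2 0.003 0.002 0 0.2; 1 -3 0 0.003 0.002 0 0.2; 0 0 0 0 0 0 0.2"

```text
t: 13.93
tcp_pos: [0.5386, -0.0136, 0.2551]
tool_rot: [0.001, 0.602, 0.798, 0.001]
wrist_force: [-0.5, -0.7, -3.8]
gripper_width: 0.0339
```

```bash
python3 - <<'E'
from h import *
s=st();tiltfix(s);plan([(.5388,-.013,.252,106)],.2,step=20)
E
```

```text
t 13.93 p [ 0.5386 -0.0136  0.2551] th 105.93 tilt [ 1.9e-03  8.0e-04 -1.0e+00] F [-0.5 -0.7 -3.8] M [-0.05  0.04 -0.  ] w 0.0339 q [-0.13 -0.15  1.85  0.    1.44 -0.4 ]
tiltfix rotvec tool [ 0.002  -0.0002 -0.    ]
0.5 0.3 3.1 0 0 -0.001 0.2
```

Request:
jog_arm --plan "0 0 3 0.002 0 0 0.2; 0 0 3 0 0 0 0.2; 0 0 3 0 0 0 0.2"

```text
t: 14.18
tcp_pos: [0.5387, -0.0135, 0.244]
tool_rot: [-0.0, 0.602, 0.798, 0.0]
wrist_force: [0.8, -0.2, -3.7]
gripper_width: 0.0341
```

```bash
python3 - <<'E'
from h import *
s=st();tiltfix(s)
E
```

```text
t 14.18 p [ 0.5387 -0.0135  0.244 ] th 105.93 tilt [ 0.e+00  5.e-04 -1.e+00] F [ 0.8 -0.2 -3.7] M [-0.07 -0.16 -0.04] w 0.0341 q [-0.13 -0.14  1.86  0.    1.42 -0.4 ]
tiltfix rotvec tool [ 0.0002 -0.0005  0.    ]
```

Entered by 8 mm without force. Continuing.

Request:
jog_arm --plan "0 0 4 0 0 0 0.2; 0 0 4 0 0 0 0.2; 0 0 4 0 0 0 0.2"

```text
t: 14.43
tcp_pos: [0.5387, -0.0135, 0.2294]
tool_rot: [-0.001, 0.602, 0.798, 0.0]
wrist_force: [-2.7, 2.5, 44.5]
gripper_width: 0.0336
```

```bash
python3 - <<'E'
from h import *
s=st();tiltfix(s)
E
```

```text
t 14.43 p [ 0.5387 -0.0135  0.2294] th 105.92 tilt [-8.e-04  7.e-04 -1.e+00] F [-2.7  2.5 44.5] M [ 0.08  0.19 -0.02] w 0.0336 q [-0.13 -0.13  1.88  0.    1.4  -0.4 ]
tiltfix rotvec tool [-0.0006 -0.0009  0.    ]
```

Request:
jog_arm --plan "0 0 -0.5 0 0 0 0.2; 0 0 0 0 0 0 0.6; 0 0 0 0 0 0 0.8; 0 0 0 0 0 0 0.8; 0 0 0 0 0 0 0.8"

```text
t: 14.85
tcp_pos: [0.5394, -0.0137, 0.2308]
tool_rot: [0.0, 0.602, 0.798, 0.0]
wrist_force: [0.2, 1.0, 0.1]
gripper_width: 0.0552
```

Request:
jog_arm --plan "0 0 0 0 0 0 0.8; 0 0 0 0 0 0 0.8; 0 0 0 0 0 0 0.8"

```text
t: 15.1
tcp_pos: [0.5398, -0.0137, 0.2317]
tool_rot: [0.001, 0.602, 0.798, 0.001]
wrist_force: [-0.4, -0.1, -0.3]
gripper_width: 0.0736
```

```bash
python3 - <<'E'
from h import *
s=st();im,c=snap('wrist','w6');np.save('c6.npy',c,allow_pickle=True);snap('side','s6')
a=cv2.imread('pics/w6.png')[160:310,180:380];cv2.imwrite('pics/w6c.png',cv2.resize(a,(800,600),interpolation=cv2.INTER_CUBIC))
E
```

```text
t 15.1 p [ 0.5398 -0.0137  0.2317] th 105.92 tilt [ 0.0024  0.     -1.    ] F [-0.4 -0.1 -0.3] M [-0.07  0.06  0.03] w 0.0736 q [-0.13 -0.13  1.88  0.    1.4  -0.4 ]
```

View pics/w6c.png

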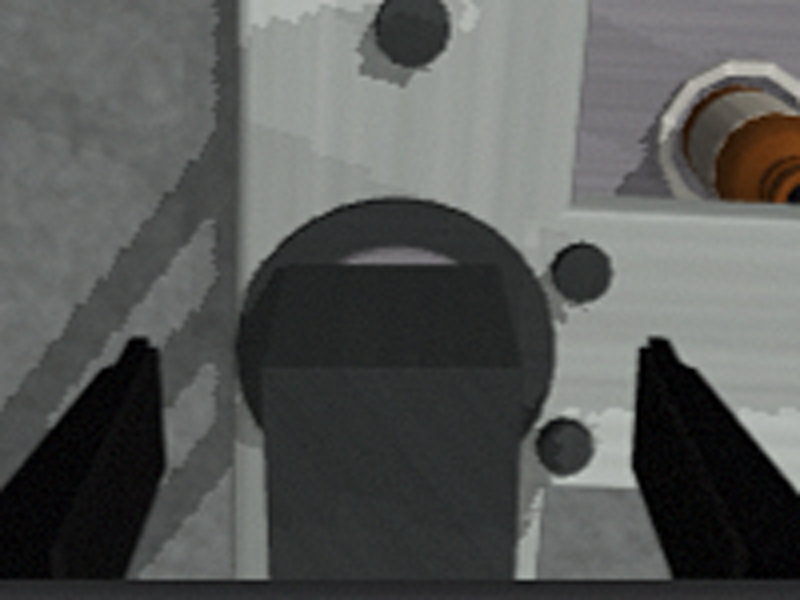

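View pics/s6.png

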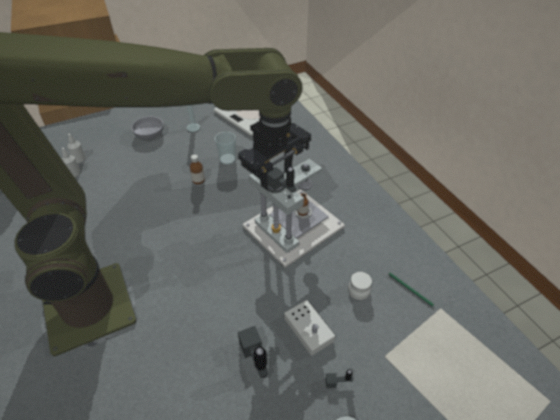

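The hub sits on the collar ring and the fingers are open either side of it. The block's pin is now bare. Next I'll raise, shift to the handle and look.

Request:
jog_arm --plan "0 0 -20 0 0 0 0.8; 0 0 -25 0 0 0 0.8; 0 0 -25 0 0 0 0.8; 0 0 -22 0 0 0 0.8; 0 0 -5 0 0 0 0.8"

```text
t: 15.62
tcp_pos: [0.5375, -0.0135, 0.3278]
tool_rot: [-0.003, 0.602, 0.798, -0.002]
wrist_force: [0.1, -0.3, 0.7]
gripper_width: 0.0758
```

```bash
python3 - <<'E'
from h import *
s=st();tiltfix(s);im,c=snap('wrist','w7');np.save('c7.npy',c,allow_pickle=True);snap('side','s7')
plan([(.554,-.0666,.33,106)],.6,step=20)
a=cv2.imread('pics/w7.png')[150:330,160:400];cv2.imwrite('pics/w7c.png',cv2.resize(a,(800,600),interpolation=cv2.INTER_CUBIC))
a=cv2.imread('pics/s7.png')[150:240,240:360];cv2.imwrite('pics/s7c.png',cv2.resize(a,(800,600),interpolation=cv2.INTER_CUBIC))
E
```

```text
t 15.62 p [ 0.5375 -0.0135  0.3278] th 105.92 tilt [-0.0067  0.0012 -1.    ] F [ 0.1 -0.3  0.7] M [-0.07  0.04 -0.02] w 0.0758 q [-0.13 -0.17  1.75  0.    1.57 -0.4 ]
tiltfix rotvec tool [-0.0062 -0.003  -0.    ]
-18.6 0.6 -1.7 0 0 -0.000 0.6; -18.6 0.6 -1.7 0 0 -0.000 0.6; -18.6 0.6 -1.7 0 0 -0.000 0.6
```

View pics/w7c.png

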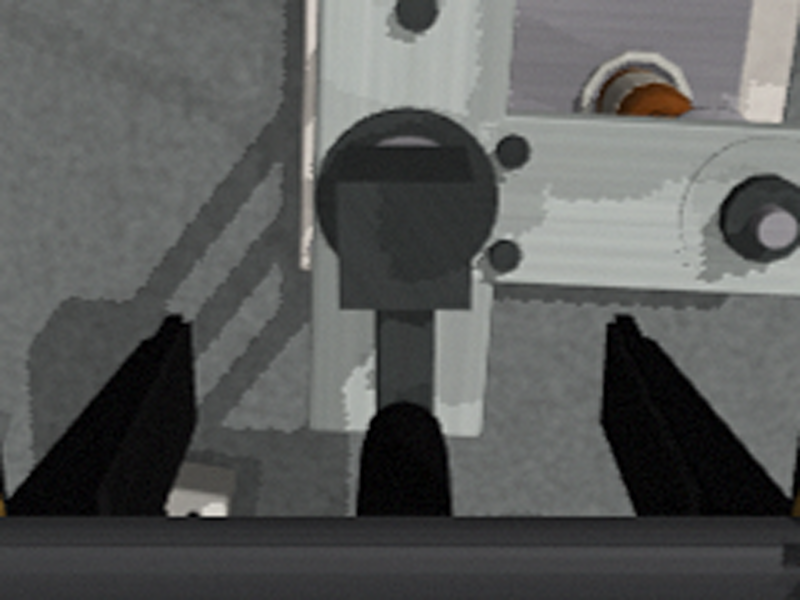

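View pics/s7c.png

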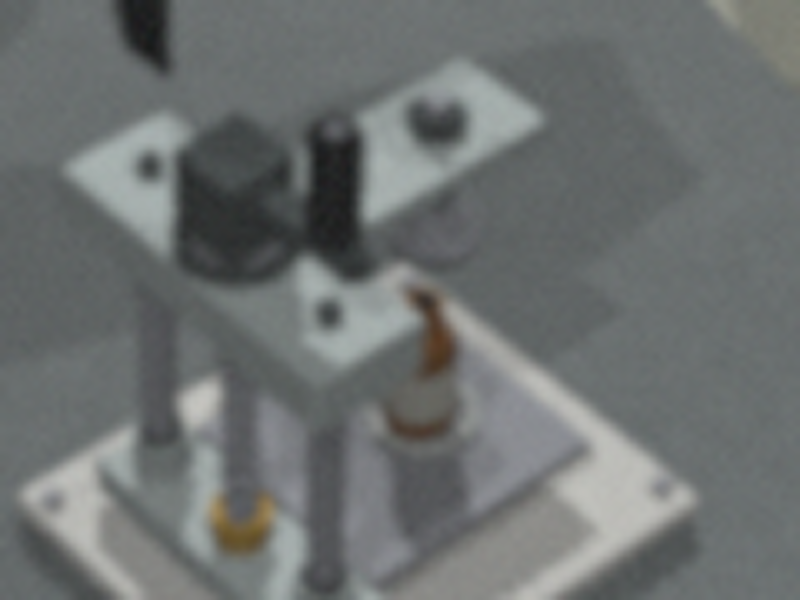

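```bash
python3 - <<'E'
from h import *
c=imaging.calibration('side')
for z in np.arange(.08,.22,.01):
    print(round(z,3),((proj(c,[.6408,.0123,z])[0]-[240,150])*6.667).round(0))
E
```

```text
0.08 [418. 355.]
0.09 [419. 339.]
0.1 [420. 323.]
0.11 [421. 307.]
0.12 [422. 290.]
0.13 [423. 273.]
0.14 [423. 257.]
0.15 [424. 239.]
0.16 [425. 222.]
0.17 [426. 205.]
0.18 [427. 187.]
0.19 [428. 169.]
0.2 [429. 151.]
0.21 [430. 133.]
0.22 [431. 114.]
```

Request:
jog_arm --plan "-18.5 0.5 -2 -0.006 -0.003 0 0.6; -18.5 0.5 -2 0 0 0 0.6; -18 0.5 0 0 0 0 0.6; 0 0 0 0 0 0 0.6; 0 0 0 0 0 0 0.6"

```text
t: 16.13
tcp_pos: [0.5511, -0.0663, 0.319]
tool_rot: [-0.007, 0.602, 0.799, -0.003]
wrist_force: [0.7, 0.4, -0.6]
gripper_width: 0.0574
```

```bash
python3 - <<'E'
from h import *
s=st();tiltfix(s)
plan([(.554,-.0666,.264,106)],.6,step=20)
E
```

```text
t 16.13 p [ 0.5511 -0.0663  0.319 ] th 106.03 tilt [-0.0149  0.0033 -0.9999] F [ 0.7  0.4 -0.6] M [-0.03  0.04  0.01] w 0.0574 q [-0.22 -0.12  1.72 -0.    1.56 -0.5 ]
tiltfix rotvec tool [-0.0134 -0.0073 -0.    ]
-0.4 0.9 18.3 0 0 0.000 0.6; -0.4 0.9 18.3 0 0 0.000 0.6; -0.4 0.9 18.3 0 0 0.000 0.6
```

Request:
jog_arm --plan "0 1 10 -0.013 -0.007 0 0.6; 0 0 18 0 0 0 0.6; 0 0 17 0 0 0 0.6; 0 0 5 0 0 0 0.6; 0 0 0 0 0 0 0.6"

```text
t: 16.55
tcp_pos: [0.549, -0.0628, 0.261]
tool_rot: [-0.004, 0.601, 0.799, -0.001]
wrist_force: [-0.7, 0.1, -0.2]
gripper_width: 0.0571
```

```bash
python3 - <<'E'
from h import *
s=st();tiltfix(s)
plan([(.554,-.0666,.264,106)],.6,step=20)
im,c=snap('wrist','w8')
E
```

```text
t 16.55 p [ 0.549  -0.0628  0.261 ] th 106.09 tilt [-0.0079  0.0033 -1.    ] F [-0.7  0.1 -0.2] M [-0.05  0.   -0.  ] w 0.0571 q [-0.21 -0.11  1.81  0.    1.46 -0.49]
tiltfix rotvec tool [-0.0067 -0.0053  0.    ]
-5.1 3.7 -3.0 0 0 0.002 0.6
```

View pics/w8.png

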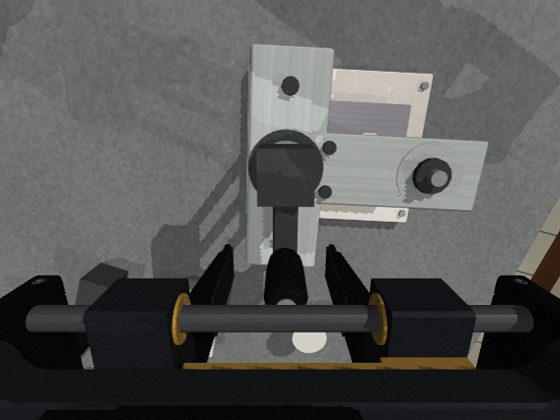

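Request:
jog_arm --plan "-5 3.7 -2 -0.007 -0.005 0.002 0.4; 0 0 0 0 0 0 0.3; 0 0 0 0 0 0 0.15; 0 0 0.3 0 0 0 0.15; 0 0 0.3 0 0 0 0.15" --squeeze 25

```text
t: 17.02
tcp_pos: [0.556, -0.0664, 0.2666]
tool_rot: [0.003, 0.602, 0.799, 0.002]
wrist_force: [0.2, 0.0, -0.1]
gripper_width: 0.0292
```

Request:
jog_arm --plan "0 0 0.3 0 0 0 0.15; 0 0 0.3 0 0 0 0.15; 0 0 0.3 0 0 0 0.15"

```text
t: 17.27
tcp_pos: [0.5563, -0.0666, 0.2668]
tool_rot: [0.003, 0.602, 0.799, 0.002]
wrist_force: [-0.6, 0.6, 0.5]
gripper_width: 0.0218
```

```bash
python3 - <<'E'
from h import *
s=st();tiltfix(s)
E
```

```text
t 17.27 p [ 0.5563 -0.0666  0.2668] th 106.01 tilt [ 0.0074 -0.0012 -1.    ] F [-0.6  0.6  0.5] M [-0.08  0.15 -0.03] w 0.0218 q [-0.22 -0.11  1.79  0.    1.45 -0.49]
tiltfix rotvec tool [ 0.0068  0.0032 -0.    ]
```

```bash
cat >> h.py <<'E'
C=np.array([.5392,-.0137]);RR=.0555
def crank_rows(n,deg,start=None,g=0.15,gain=1.0):
    s=arm.observe();p=s['tcp_pos'][:2]-C;m=mat(s);r0=np.linalg.norm(p)
    phi=np.degrees(np.arctan2(p[1],p[0]))
    print('phi',phi.round(2),'r',r0.round(4),'F rad/tan',(s['wrist_force'][:2]@p/r0).round(1),(s['wrist_force'][:2]@np.array([p[1],-p[0]])/r0).round(1))
    rows=[];cur=p
    for i in range(n):
        a=np.radians(phi-deg*(i+1));q=RR*np.array([np.cos(a),np.sin(a)]);d=(q-cur)*1000*gain;cur=q
        rows.append('%.1f %.1f 0 0 0 0 %g'%(d@m[:2,0],d@m[:2,1],g))
    for i in range(0,n,5): print('; '.join(rows[i:i+5]))
E
python3 - <<'E'
from h import *
crank_rows(5,8)
E
```

```text
phi -72.14 r 0.0556 F rad/tan -0.8 0.3
0.4 -7.7 0 0 0 0 0.15; 1.4 -7.6 0 0 0 0 0.15; 2.4 -7.4 0 0 0 0 0.15; 3.4 -7.0 0 0 0 0 0.15; 4.3 -6.4 0 0 0 0 0.15
```

Request:
jog_arm --plan "0.4 -7.7 0 0.007 0.003 0 0.15; 1.4 -7.6 0 0 0 0 0.15; 2.4 -7.4 0 0 0 0 0.15; 3.4 -7 0 0 0 0 0.15; 4.3 -6.4 0 0 0 0 0.15"

```text
t: 17.68
tcp_pos: [0.5235, -0.0668, 0.2673]
tool_rot: [0.01, 0.602, 0.798, 0.005]
wrist_force: [8.9, -2.9, -4.3]
gripper_width: 0.0224
```

```bash
python3 - <<'E'
from h import *
s=st();tiltfix(s)
crank_rows(10,12)
E
```

```text
t 17.68 p [ 0.5235 -0.0668  0.2673] th 105.98 tilt [ 0.0215 -0.0032 -0.9998] F [ 8.9 -2.9 -4.3] M [-0.6  -1.38 -0.03] w 0.0224 q [-0.23 -0.19  1.87  0.    1.44 -0.51]
tiltfix rotvec tool [0.0198 0.009  0.    ]
phi -106.44 r 0.0554 F rad/tan 0.2 -9.4
7.1 -9.2 0 0 0 0 0.15; 8.9 -7.4 0 0 0 0 0.15; 10.3 -5.4 0 0 0 0 0.15; 11.2 -3.1 0 0 0 0 0.15; 11.6 -0.7 0 0 0 0 0.15
11.5 1.7 0 0 0 0 0.15; 10.9 4.0 0 0 0 0 0.15; 9.8 6.2 0 0 0 0 0.15; 8.3 8.1 0 0 0 0 0.15; 6.4 9.7 0 0 0 0 0.15
```

Request:
jog_arm --plan "7 -9 0 0.02 0.009 0 0.15; 8.9 -7.4 0 0 0 0 0.15; 10.3 -5.4 0 0 0 0 0.15; 11.2 -3.1 0 0 0 0 0.15; 11.6 -0.7 0 0 0 0 0.15"

```text
t: 18.1
tcp_pos: [0.4882, -0.0342, 0.267]
tool_rot: [0.014, 0.604, 0.797, -0.001]
wrist_force: [2.9, -8.1, -1.6]
gripper_width: 0.0223
```

```bash
python3 - <<'E'
from h import *
s=st();tiltfix(s)
crank_rows(10,12)
E
```

```text
t 18.1 p [ 0.4882 -0.0342  0.267 ] th 105.67 tilt [ 0.0205 -0.0185 -0.9996] F [ 2.9 -8.1 -1.6] M [-1.61 -0.27  0.01] w 0.0223 q [-0.17 -0.28  1.94 -0.01  1.46 -0.44]
tiltfix rotvec tool [0.0148 0.0234 0.    ]
phi -158.1 r 0.055 F rad/tan 0.3 -8.6
11.5 -0.5 0 0 0 0 0.15; 11.4 2.4 0 0 0 0 0.15; 10.6 4.7 0 0 0 0 0.15; 9.4 6.8 0 0 0 0 0.15; 7.8 8.6 0 0 0 0 0.15
5.8 10.0 0 0 0 0 0.15; 3.6 11.0 0 0 0 0 0.15; 1.3 11.5 0 0 0 0 0.15; -1.2 11.5 0 0 0 0 0.15; -3.5 11.0 0 0 0 0 0.15
```

```bash
python3 - <<'E'
from h import *
crank_rows(10,12,gain=1.16)
E
```

```text
phi -158.1 r 0.055 F rad/tan 0.3 -8.6
13.4 -0.6 0 0 0 0 0.15; 13.2 2.7 0 0 0 0 0.15; 12.3 5.4 0 0 0 0 0.15; 10.9 7.9 0 0 0 0 0.15; 9.0 10.0 0 0 0 0 0.15
6.8 11.6 0 0 0 0 0.15; 4.2 12.8 0 0 0 0 0.15; 1.5 13.4 0 0 0 0 0.15; -1.4 13.4 0 0 0 0 0.15; -4.1 12.8 0 0 0 0 0.15
```

Request:
jog_arm --plan "13.4 -0.6 0 0.015 0.023 0 0.15; 13.2 2.7 0 0 0 0 0.15; 12.3 5.4 0 0 0 0 0.15; 10.9 7.9 0 0 0 0 0.15; 9 10 0 0 0 0 0.15"

```text
t: 18.52
tcp_pos: [0.4945, 0.0182, 0.2666]
tool_rot: [0.011, 0.607, 0.795, -0.011]
wrist_force: [-5.2, -8.4, 2.4]
gripper_width: 0.0224
```

Request:
jog_arm --plan "6.8 11.6 0 0 0 0 0.15; 4.2 12.8 0 0 0 0 0.15; 1.5 13.4 0 0 0 0 0.15; -1.4 13.4 0 0 0 0 0.15; -4.1 12.8 0 0 0 0 0.15"

```text
t: 18.93
tcp_pos: [0.5407, 0.0406, 0.2666]
tool_rot: [-0.0, 0.607, 0.794, -0.024]
wrist_force: [-10.2, 2.6, 4.6]
gripper_width: 0.0225
```

```bash
python3 - <<'E'
from h import *
s=st();tiltfix(s)
crank_rows(15,12,gain=1.16)
E
```

```text
t 18.93 p [0.5407 0.0406 0.2666] th 105.26 tilt [-0.0299 -0.0376 -0.9988] F [-10.2   2.6   4.6] M [ 0.71  1.62 -0.01] w 0.0225 q [-0.   -0.12  1.81 -0.04  1.49 -0.27]
tiltfix rotvec tool [-0.0387  0.0284  0.    ]
phi 88.45 r 0.0543 F rad/tan 2.3 -10.2
-3.9 12.8 0 0 0 0 0.15; -7.7 11.1 0 0 0 0 0.15; -9.8 9.2 0 0 0 0 0.15; -11.5 7.0 0 0 0 0 0.15; -12.7 4.4 0 0 0 0 0.15
-13.3 1.7 0 0 0 0 0.15; -13.4 -1.1 0 0 0 0 0.15; -12.9 -3.9 0 0 0 0 0.15; -11.8 -6.5 0 0 0 0 0.15; -10.2 -8.8 0 0 0 0 0.15
-8.1 -10.7 0 0 0 0 0.15; -5.7 -12.2 0 0 0 0 0.15; -3.1 -13.1 0 0 0 0 0.15; -0.3 -13.4 0 0 0 0 0.15; 2.5 -13.2 0 0 0 0 0.15
```

Request:
jog_arm --plan "-4 12.8 0 -0.02 0.015 0 0.15; -7.7 11.1 0 -0.02 0.015 0 0.15; -9.8 9.2 0 0 0 0 0.15; -11.5 7 0 0 0 0 0.15; -12.7 4.4 0 0 0 0 0.15"

```text
t: 19.35
tcp_pos: [0.5861, 0.0149, 0.2669]
tool_rot: [-0.016, 0.605, 0.796, -0.0]
wrist_force: [-3.1, 9.4, 0.8]
gripper_width: 0.0224
```

```bash
python3 - <<'E'
from h import *
s=st();tiltfix(s)
crank_rows(15,12,gain=1.16)
E
```

```text
t 19.35 p [0.5861 0.0149 0.2669] th 105.55 tilt [-0.0249  0.0186 -0.9995] F [-3.1  9.4  0.8] M [ 1.54  0.28 -0.11] w 0.0224 q [-0.07 -0.03  1.72  0.02  1.48 -0.35]
tiltfix rotvec tool [-0.019  -0.0246 -0.    ]
phi 31.38 r 0.0549 F rad/tan 2.2 -9.6
-13.1 3.0 0 0 0 0 0.15; -13.4 -0.5 0 0 0 0 0.15; -13.0 -3.3 0 0 0 0 0.15; -12.1 -5.9 0 0 0 0 0.15; -10.6 -8.3 0 0 0 0 0.15
-8.6 -10.3 0 0 0 0 0.15; -6.3 -11.9 0 0 0 0 0.15; -3.7 -12.9 0 0 0 0 0.15; -0.9 -13.4 0 0 0 0 0.15; 1.9 -13.3 0 0 0 0 0.15
4.6 -12.6 0 0 0 0 0.15; 7.2 -11.4 0 0 0 0 0.15; 9.4 -9.6 0 0 0 0 0.15; 11.2 -7.5 0 0 0 0 0.15; 12.5 -5.0 0 0 0 0 0.15
```

Request:
jog_arm --plan "-13.1 3 0 -0.019 -0.025 0 0.15; -13.4 -0.5 0 0 0 0 0.15; -13 -3.3 0 0 0 0 0.15; -12.1 -5.9 0 0 0 0 0.15; -10.6 -8.3 0 0 0 0 0.15"

```text
t: 19.77
tcp_pos: [0.5892, -0.0382, 0.267]
tool_rot: [-0.006, 0.602, 0.798, 0.013]
wrist_force: [5.3, 5.6, -2.4]
gripper_width: 0.0224
```

Request:
jog_arm --plan "-8.6 -10.3 0 0 -0.02 0 0.15; -6.3 -11.9 0 0 0 0 0.15; -3.7 -12.9 0 0 0 0 0.15; -0.9 -13.4 0 0 0 0 0.15; 1.9 -13.3 0 0 0 0 0.15"

```text
t: 20.18
tcp_pos: [0.5416, -0.0697, 0.2669]
tool_rot: [0.011, 0.602, 0.798, 0.02]
wrist_force: [10.3, 3.4, -3.2]
gripper_width: 0.0225
```

```bash
python3 - <<'E'
from h import *
s=st();tiltfix(s)
crank_rows(15,12,gain=1.16)
snap('side','s9');a=cv2.imread('pics/s9.png')[150:240,240:360];cv2.imwrite('pics/s9c.png',cv2.resize(a,(800,600),interpolation=cv2.INTER_CUBIC))
E
```

```text
t 20.18 p [ 0.5416 -0.0697  0.2669] th 105.99 tilt [ 0.0424  0.0193 -0.9989] F [10.3  3.4 -3.2] M [ 0.14 -1.45 -0.04] w 0.0225 q [-0.24 -0.16  1.84  0.03  1.42 -0.52]
tiltfix rotvec tool [ 0.0461 -0.0069  0.    ]
phi -87.51 r 0.056 F rad/tan -2.9 -10.4
5.1 -12.5 0 0 0 0 0.15; 7.0 -11.5 0 0 0 0 0.15; 9.3 -9.8 0 0 0 0 0.15; 11.1 -7.6 0 0 0 0 0.15; 12.4 -5.1 0 0 0 0 0.15
13.2 -2.5 0 0 0 0 0.15; 13.5 0.3 0 0 0 0 0.15; 13.1 3.1 0 0 0 0 0.15; 12.1 5.8 0 0 0 0 0.15; 10.7 8.2 0 0 0 0 0.15
8.7 10.2 0 0 0 0 0.15; 6.4 11.8 0 0 0 0 0.15; 3.8 12.9 0 0 0 0 0.15; 1.1 13.4 0 0 0 0 0.15; -1.8 13.3 0 0 0 0 0.15
```

View pics/s9c.png

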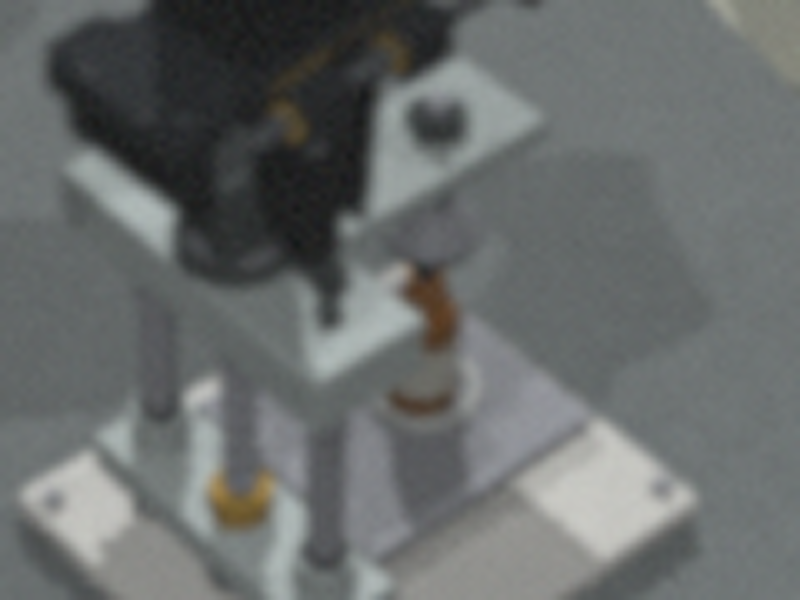

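Request:
jog_arm --plan "5.1 -12.5 0 0.023 -0.003 0 0.15; 7 -11.5 0 0.023 -0.003 0 0.15; 9.3 -9.8 0 0 0 0 0.15; 11.1 -7.6 0 0 0 0 0.15; 12.4 -5.1 0 0 0 0 0.15"

```text
t: 20.65
tcp_pos: [0.4895, -0.0396, 0.2665]
tool_rot: [0.011, 0.604, 0.797, 0.008]
wrist_force: [13.1, -1.4, -7.1]
gripper_width: 0.0227
```

Request:
jog_arm --plan "13.2 -2.5 0 0.015 0.018 0 0.15; 13.5 0.3 0 0 0 0 0.15; 13.1 3.1 0 0 0 0 0.15; 12.1 5.8 0 0 0 0 0.15; 10.7 8.2 0 0 0 0 0.15"

```text
t: 21.07
tcp_pos: [0.4905, 0.0149, 0.2656]
tool_rot: [0.016, 0.606, 0.796, 0.001]
wrist_force: [2.1, -10.9, -1.5]
gripper_width: 0.0223
```

Request:
jog_arm --plan "8.7 10.2 0 -0.002 0.025 0 0.15; 6.4 11.8 0 0 0 0 0.15; 3.8 12.9 0 0 0 0 0.15; 1.1 13.4 0 0 0 0 0.15; -1.8 13.3 0 0 0 0 0.15"

```text
t: 21.48
tcp_pos: [0.5356, 0.0423, 0.2659]
tool_rot: [0.002, 0.606, 0.795, -0.008]
wrist_force: [-7.2, -0.8, 4.5]
gripper_width: 0.0223
```

```bash
python3 - <<'E'
from h import *
s=st();tiltfix(s)
crank_rows(10,12,gain=1.16)
snap('side','s10');a=cv2.imread('pics/s10.png')[150:240,240:360];cv2.imwrite('pics/s10c.png',cv2.resize(a,(800,600),interpolation=cv2.INTER_CUBIC))
E
```

```text
t 21.48 p [0.5356 0.0423 0.2659] th 105.37 tilt [-0.0065 -0.0154 -0.9999] F [-7.2 -0.8  4.5] M [-0.31  1.62 -0.03] w 0.0223 q [-0.01 -0.15  1.83 -0.02  1.47 -0.28]
tiltfix rotvec tool [-0.0103  0.0131  0.    ]
phi 93.66 r 0.0561 F rad/tan -0.4 -7.2
-4.8 12.7 0 0 0 0 0.15; -6.7 11.7 0 0 0 0 0.15; -9.0 10.0 0 0 0 0 0.15; -10.8 8.0 0 0 0 0 0.15; -12.3 5.5 0 0 0 0 0.15
-13.1 2.9 0 0 0 0 0.15; -13.5 0.1 0 0 0 0 0.15; -13.2 -2.7 0 0 0 0 0.15; -12.3 -5.4 0 0 0 0 0.15; -10.9 -7.9 0 0 0 0 0.15
```

View pics/s10c.png

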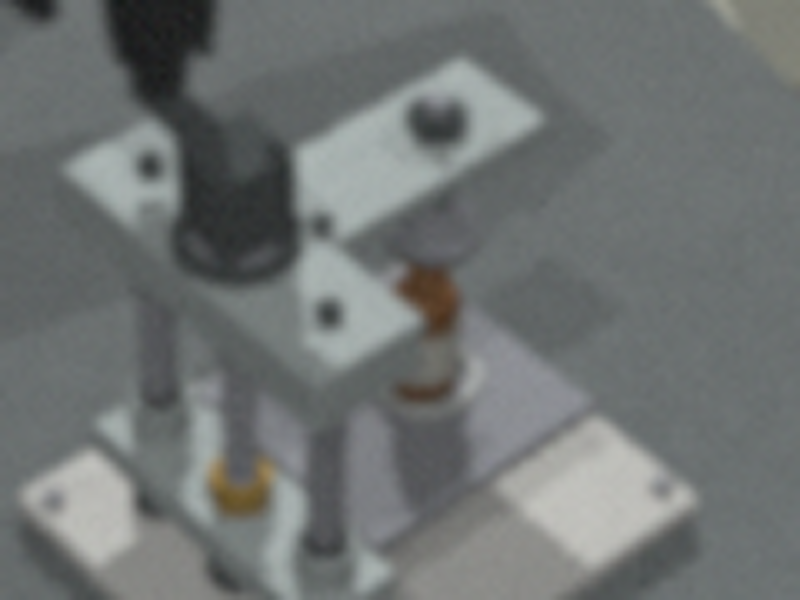

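```bash
python3 - <<'E'
from h import *
c=imaging.calibration('side')
n=np.array([-.44,-.9]);n/=np.linalg.norm(n)
for ax in ([.6408,.0123],[.6435,.0128]):
  for z in (.14,.145,.15,.155,.16,.165):
    print(ax,z,((proj(c,[*(np.array(ax)+.0215*n),z])[0]-[240,150])*6.667).round(0),((proj(c,[*(np.array(ax)+.0165*n),z-.072-.025])[0]-[240,150])*6.667).round(0))
b=cv2.imread('pics/side0.png')[165:215,270:340].astype(float);d=cv2.imread('pics/s7.png')[165:215,270:340].astype(float)
cv2.imwrite('pics/bell.png',cv2.resize(((b+d)/2).astype(np.uint8),(700,500),interpolation=cv2.INTER_CUBIC))
E
```

```text
[0.6408, 0.0123] 0.14 [426. 292.] [417. 440.]
[0.6408, 0.0123] 0.145 [426. 283.] [418. 432.]
[0.6408, 0.0123] 0.15 [427. 275.] [418. 425.]
[0.6408, 0.0123] 0.155 [427. 266.] [418. 417.]
[0.6408, 0.0123] 0.16 [428. 258.] [419. 409.]
[0.6408, 0.0123] 0.165 [428. 249.] [419. 401.]
[0.6435, 0.0128] 0.14 [431. 289.] [422. 437.]
[0.6435, 0.0128] 0.145 [431. 281.] [423. 430.]
[0.6435, 0.0128] 0.15 [432. 272.] [423. 422.]
[0.6435, 0.0128] 0.155 [432. 264.] [423. 414.]
[0.6435, 0.0128] 0.16 [433. 255.] [424. 406.]
[0.6435, 0.0128] 0.165 [433. 246.] [424. 399.]
```

View pics/bell.png

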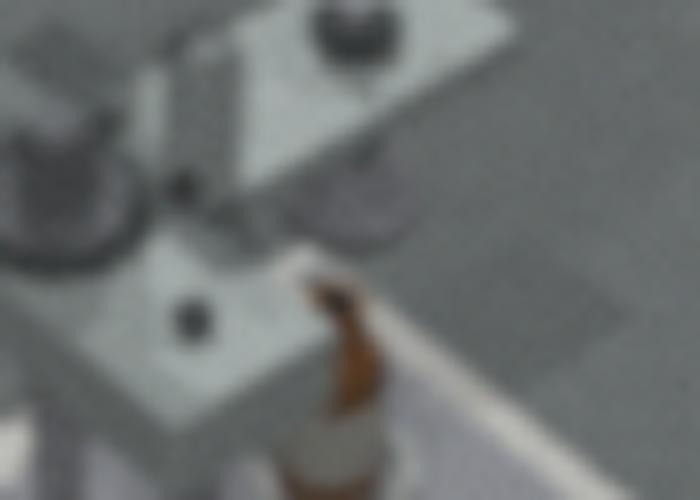

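Request:
jog_arm --plan "-4.8 12.7 0 -0.01 0.013 0 0.15; -6.7 11.7 0 0 0 0 0.15; -9 10 0 0 0 0 0.15; -10.8 8 0 0 0 0 0.15; -12.3 5.5 0 0 0 0 0.15"

```text
t: 21.95
tcp_pos: [0.5854, 0.0178, 0.2662]
tool_rot: [-0.014, 0.604, 0.797, -0.004]
wrist_force: [-4.6, 5.4, 3.2]
gripper_width: 0.0228
```

Request:
jog_arm --plan "-13.1 2.9 0 -0.019 -0.022 0 0.15; -13.5 0.1 0 0 0 0 0.15; -13.2 -2.7 0 0 0 0 0.15; -12.3 -5.4 0 0 0 0 0.15; -10.9 -7.9 0 0 0 0 0.15"

```text
t: 22.37
tcp_pos: [0.5901, -0.0375, 0.2666]
tool_rot: [-0.006, 0.602, 0.798, 0.007]
wrist_force: [3.6, 5.7, -0.9]
gripper_width: 0.0224
```

```bash
python3 - <<'E'
from h import *
s=st();tiltfix(s)
crank_rows(10,8,gain=1.16)
snap('side','s11');snap('wrist','w11');a=cv2.imread('pics/s11.png')[150:240,240:360];cv2.imwrite('pics/s11c.png',cv2.resize(a,(800,600),interpolation=cv2.INTER_CUBIC))
E
```

```text
t 22.37 p [ 0.5901 -0.0375  0.2666] th 105.94 tilt [-0.0017  0.0183 -0.9998] F [ 3.6  5.7 -0.9] M [ 1.07 -0.77 -0.03] w 0.0224 q [-0.16 -0.03  1.72  0.02  1.46 -0.44]
tiltfix rotvec tool [ 0.0033 -0.018  -0.    ]
phi -25.1 r 0.0562 F rad/tan 0.8 -6.7
-5.8 -6.9 0 0 0 0 0.15; -5.4 -7.2 0 0 0 0 0.15; -4.3 -7.9 0 0 0 0 0.15; -3.2 -8.4 0 0 0 0 0.15; -2.0 -8.8 0 0 0 0 0.15
-0.8 -8.9 0 0 0 0 0.15; 0.5 -9.0 0 0 0 0 0.15; 1.7 -8.8 0 0 0 0 0.15; 2.9 -8.5 0 0 0 0 0.15; 4.1 -8.0 0 0 0 0 0.15
```

View pics/s11c.png

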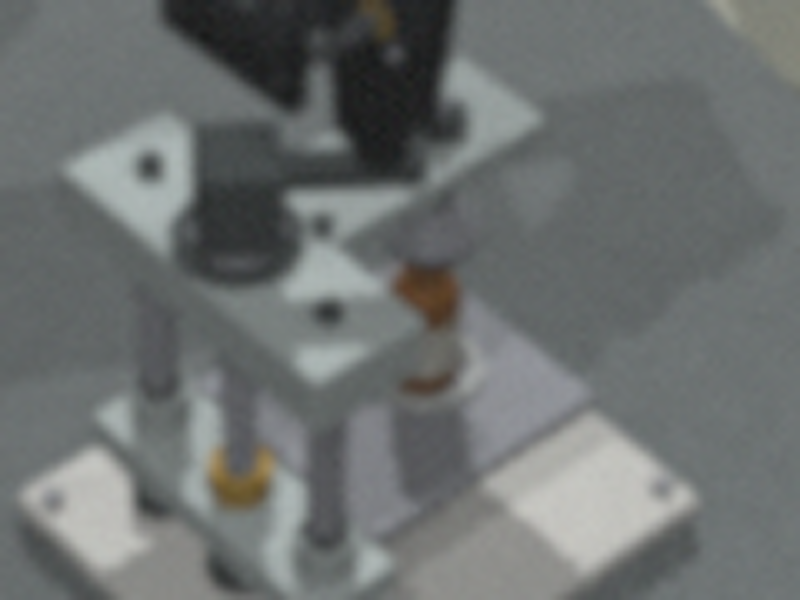

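Request:
jog_arm --plan "-5.8 -6.9 0 0.003 -0.018 0 0.15; -5.4 -7.2 0 0 0 0 0.15; -4.3 -7.9 0 0 0 0 0.15"

```text
t: 22.72
tcp_pos: [0.5755, -0.0563, 0.2672]
tool_rot: [0.003, 0.603, 0.798, 0.005]
wrist_force: [5.8, 3.5, -2.2]
gripper_width: 0.0225
```

Request:
jog_arm --plan "-3.2 -8.4 0 0.003 -0.003 0 0.15; -2 -8.8 0 0.003 -0.003 0 0.15"

```text
t: 22.88
tcp_pos: [0.5625, -0.0646, 0.2672]
tool_rot: [0.006, 0.602, 0.798, 0.004]
wrist_force: [6.3, 2.3, -3.0]
gripper_width: 0.0223
```

Request:
jog_arm --plan "-0.8 -8.9 0 0.008 -0.003 0 0.15; 0.5 -9 0 0.003 -0.003 0 0.15"

```text
t: 23.05
tcp_pos: [0.5474, -0.0689, 0.2675]
tool_rot: [0.008, 0.602, 0.798, 0.0]
wrist_force: [5.8, 3.0, -1.8]
gripper_width: 0.0224
```

Request:
jog_arm --plan "1.7 -8.8 0 0.008 -0.003 0 0.15; 2.9 -8.5 0 0.003 0 0 0.15; 4.1 -8 0 0.003 0 0 0.15"

```text
t: 23.3
tcp_pos: [0.5239, -0.067, 0.2678]
tool_rot: [0.011, 0.602, 0.798, -0.002]
wrist_force: [6.2, 0.6, -3.3]
gripper_width: 0.0224
```

```bash
python3 - <<'E'
from h import *
s=st();tiltfix(s)
crank_rows(10,8,gain=1.16)
snap('side','s12');a=cv2.imread('pics/s12.png')[150:240,240:360];cv2.imwrite('pics/s12c.png',cv2.resize(a,(800,600),interpolation=cv2.INTER_CUBIC))
# strip compare along the bottle axis
cols=[cv2.imread(f'pics/{n}.png')[165:220,290:322] for n in ('s7','s9','s10','s11','s12')]
cv2.imwrite('pics/strip12.png',cv2.resize(np.hstack(cols),(800,275),interpolation=cv2.INTER_CUBIC))
E
```

```text
t 23.3 p [ 0.5239 -0.067   0.2678] th 105.91 tilt [ 0.0154 -0.0178 -0.9997] F [ 6.2  0.6 -3.3] M [ 0.09 -1.4   0.03] w 0.0224 q [-0.22 -0.19  1.86 -0.01  1.45 -0.5 ]
tiltfix rotvec tool [0.0099 0.0213 0.    ]
phi -106.01 r 0.0555 F rad/tan -2.3 -5.8
5.2 -7.3 0 0 0 0 0.15; 6.2 -6.5 0 0 0 0 0.15; 7.1 -5.5 0 0 0 0 0.15; 7.8 -4.5 0 0 0 0 0.15; 8.3 -3.4 0 0 0 0 0.15
8.7 -2.2 0 0 0 0 0.15; 8.9 -0.9 0 0 0 0 0.15; 9.0 0.3 0 0 0 0 0.15; 8.8 1.5 0 0 0 0 0.15; 8.5 2.8 0 0 0 0 0.15
```

View pics/strip12.png

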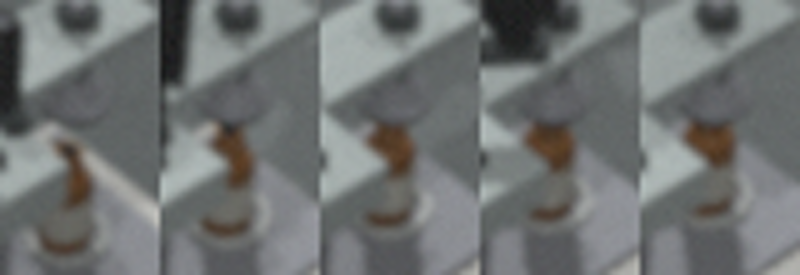

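Request:
jog_arm --plan "5.2 -7.3 0 0.01 0.015 0 0.15; 6.2 -6.5 0 0.003 0.003 0 0.15"

```text
t: 23.52
tcp_pos: [0.5087, -0.0599, 0.2677]
tool_rot: [0.004, 0.602, 0.798, -0.001]
wrist_force: [7.6, -1.3, -3.4]
gripper_width: 0.0223
```

Request:
jog_arm --plan "7.1 -5.5 0 0.003 0.003 0 0.15; 7.8 -4.5 0 0.003 0.003 0 0.15"

```text
t: 23.68
tcp_pos: [0.4972, -0.0497, 0.2676]
tool_rot: [0.005, 0.603, 0.798, -0.001]
wrist_force: [7.8, -2.2, -3.6]
gripper_width: 0.0224
```

Request:
jog_arm --plan "8.3 -3.4 0 0.003 0.003 0 0.15; 8.7 -2.2 0 0.003 0.003 0 0.15"

```text
t: 23.85
tcp_pos: [0.4891, -0.0369, 0.2675]
tool_rot: [0.006, 0.603, 0.798, -0.003]
wrist_force: [7.6, -4.3, -4.3]
gripper_width: 0.0227
```

Request:
jog_arm --plan "8.9 -0.9 0 0.003 0.003 0 0.15; 9 0.3 0 0.001 0.004 0 0.15"

```text
t: 24.02
tcp_pos: [0.4849, -0.0228, 0.2674]
tool_rot: [0.007, 0.604, 0.797, -0.005]
wrist_force: [4.5, -5.7, -3.3]
gripper_width: 0.0227
```

```bash
python3 - <<'E'
from h import *
s=st();tiltfix(s)
crank_rows(10,8,gain=1.16)
snap('side','s13')
cols=[cv2.imread(f'pics/{n}.png')[165:220,290:322] for n in ('s9','s10','s11','s12','s13')]
cv2.imwrite('pics/strip13.png',cv2.resize(np.hstack(cols),(800,275),interpolation=cv2.INTER_CUBIC))
E
```

```text
t 24.02 p [ 0.4849 -0.0228  0.2674] th 105.71 tilt [ 0.0055 -0.0157 -0.9999] F [ 4.5 -5.7 -3.3] M [-1.2  -0.98 -0.  ] w 0.0227 q [-0.15 -0.28  1.94 -0.01  1.47 -0.42]
tiltfix rotvec tool [0.001  0.0166 0.    ]
phi -170.45 r 0.0551 F rad/tan -3.5 -6.4
8.9 1.1 0 0 0 0 0.15; 8.5 2.8 0 0 0 0 0.15; 8.1 4.0 0 0 0 0 0.15; 7.4 5.0 0 0 0 0 0.15; 6.7 6.0 0 0 0 0 0.15
5.8 6.9 0 0 0 0 0.15; 4.7 7.6 0 0 0 0 0.15; 3.6 8.2 0 0 0 0 0.15; 2.5 8.6 0 0 0 0 0.15; 1.2 8.9 0 0 0 0 0.15
```

View pics/strip13.png

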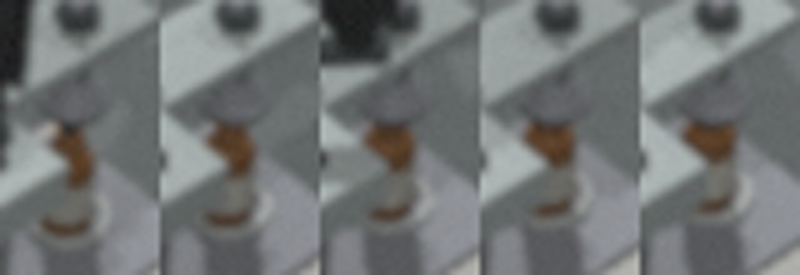

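Request:
jog_arm --plan "8.9 1.1 0 0.001 0.015 0 0.15; 8.5 2.8 0 0 0.003 0 0.15"

```text
t: 24.23
tcp_pos: [0.4845, -0.008, 0.2673]
tool_rot: [0.004, 0.604, 0.797, -0.003]
wrist_force: [2.3, -6.6, -1.3]
gripper_width: 0.0227
```

Request:
jog_arm --plan "8.1 4 0 0 0.003 0 0.15; 7.4 5 0 0 0.003 0 0.15"

```text
t: 24.4
tcp_pos: [0.4877, 0.0053, 0.2672]
tool_rot: [0.004, 0.605, 0.796, -0.007]
wrist_force: [-2.0, -5.5, 1.6]
gripper_width: 0.0222
```

Request:
jog_arm --plan "6.7 6 0 -0.003 0.003 0 0.15; 5.8 6.9 0 -0.003 0.003 0 0.15"

```text
t: 24.57
tcp_pos: [0.4941, 0.0175, 0.2671]
tool_rot: [0.004, 0.605, 0.796, -0.01]
wrist_force: [-5.0, -5.8, 2.0]
gripper_width: 0.0223
```

Request:
jog_arm --plan "4.7 7.6 0 -0.003 0.003 0 0.15; 3.6 8.2 0 -0.003 0.003 0 0.15"

```text
t: 24.73
tcp_pos: [0.5033, 0.0275, 0.2671]
tool_rot: [0.001, 0.605, 0.796, -0.013]
wrist_force: [-6.7, -2.6, 4.2]
gripper_width: 0.0224
```

```bash
python3 - <<'E'
from h import *
s=st();tiltfix(s)
crank_rows(10,8,gain=1.16)
for p,F in (((.0,0),(0,0)),):pass
snap('side','s14')
cols=[cv2.imread(f'pics/{n}.png')[165:220,290:322] for n in ('s10','s11','s12','s13','s14')]
cv2.imwrite('pics/strip14.png',cv2.resize(np.hstack(cols),(800,275),interpolation=cv2.INTER_CUBIC))
E
```

```text
t 24.73 p [0.5033 0.0275 0.2671] th 105.47 tilt [-0.0135 -0.0215 -0.9997] F [-6.7 -2.6  4.2] M [-0.62  1.23  0.01] w 0.0224 q [-0.04 -0.22  1.89 -0.02  1.48 -0.31]
tiltfix rotvec tool [-0.0188  0.0171 -0.    ]
phi 131.0 r 0.0546 F rad/tan 2.4 -6.8
4.2 7.9 0 0 0 0 0.15; 2.1 8.7 0 0 0 0 0.15; 0.9 8.9 0 0 0 0 0.15; -0.4 9.0 0 0 0 0 0.15; -1.6 8.8 0 0 0 0 0.15
-2.8 8.5 0 0 0 0 0.15; -4.0 8.0 0 0 0 0 0.15; -5.1 7.4 0 0 0 0 0.15; -6.1 6.6 0 0 0 0 0.15; -6.9 5.7 0 0 0 0 0.15
```

View pics/strip14.png

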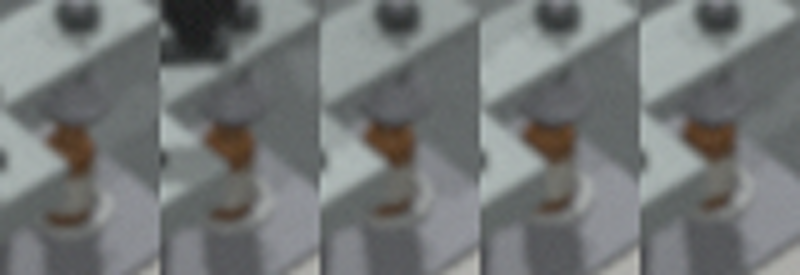

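Request:
jog_arm --plan "4.2 7.9 0 -0.015 0.014 0 0.15; 2.1 8.7 0 -0.003 0.001 0 0.15"

```text
t: 24.95
tcp_pos: [0.5151, 0.0356, 0.2669]
tool_rot: [-0.0, 0.605, 0.796, -0.007]
wrist_force: [-6.7, -2.7, 3.8]
gripper_width: 0.0222
```

Request:
jog_arm --plan "0.9 8.9 0 -0.004 0 0 0.15; -0.4 9 0 -0.004 0 0 0.15"

```text
t: 25.12
tcp_pos: [0.5277, 0.0398, 0.267]
tool_rot: [-0.002, 0.605, 0.796, -0.01]
wrist_force: [-7.5, 0.4, 3.9]
gripper_width: 0.0229
```

Request:
jog_arm --plan "-1.6 8.8 0 -0.004 0 0 0.15; -2.8 8.5 0 -0.004 0 0 0.15"

```text
t: 25.28
tcp_pos: [0.5408, 0.041, 0.267]
tool_rot: [-0.005, 0.605, 0.796, -0.011]
wrist_force: [-8.5, 2.6, 3.7]
gripper_width: 0.0221
```

Request:
jog_arm --plan "-4 8 0 -0.004 -0.002 0 0.15; -5.1 7.4 0 -0.004 -0.002 0 0.15"

```text
t: 25.45
tcp_pos: [0.5534, 0.0391, 0.2671]
tool_rot: [-0.009, 0.604, 0.797, -0.012]
wrist_force: [-7.9, 6.0, 3.0]
gripper_width: 0.0225
```

```bash
cat > ft.py <<'E'
from h import *
def ft(L):
    for x,y,fx,fy in L:
        p=np.array([x,y])-C;r=np.linalg.norm(p);print('phi %.0f r %.4f rad %.1f tan %.1f'%(np.degrees(np.arctan2(p[1],p[0])),r,(fx*p[0]+fy*p[1])/r,(fx*p[1]-fy*p[0])/r))
E
python3 - <<'E'
from ft import *
ft([(.4845,-.008,2.3,-6.6),(.4877,.0053,-2,-5.5),(.4941,.0175,-5,-5.8),(.5033,.0275,-6.7,-2.6)])
s=st();tiltfix(s)
crank_rows(10,8,gain=1.16)
snap('side','s15')
cols=[cv2.imread(f'pics/{n}.png')[165:220,290:322] for n in ('s10','s12','s13','s14','s15')]
cv2.imwrite('pics/strip15.png',cv2.resize(np.hstack(cols),(800,275),interpolation=cv2.INTER_CUBIC))
E
```

```text
phi 174 r 0.0550 rad -3.0 tan -6.3
phi 160 r 0.0549 rad -0.0 tan -5.9
phi 145 r 0.0548 rad 0.8 tan -7.6
phi 131 r 0.0546 rad 2.4 tan -6.8
t 25.45 p [0.5534 0.0391 0.2671] th 105.64 tilt [-0.0278 -0.0083 -0.9996] F [-7.9  6.   3. ] M [ 1.01  1.44 -0.09] w 0.0225 q [-0.02 -0.1   1.78 -0.01  1.48 -0.29]
tiltfix rotvec tool [-0.029   0.0005 -0.    ]
phi 74.96 r 0.0547 F rad/tan 3.7 -9.2
-4.3 7.9 0 0 0 0 0.15; -6.1 6.6 0 0 0 0 0.15; -6.9 5.7 0 0 0 0 0.15; -7.7 4.7 0 0 0 0 0.15; -8.2 3.6 0 0 0 0 0.15
-8.7 2.4 0 0 0 0 0.15; -8.9 1.1 0 0 0 0 0.15; -9.0 -0.1 0 0 0 0 0.15; -8.9 -1.4 0 0 0 0 0.15; -8.6 -2.6 0 0 0 0 0.15
```

View pics/strip15.png

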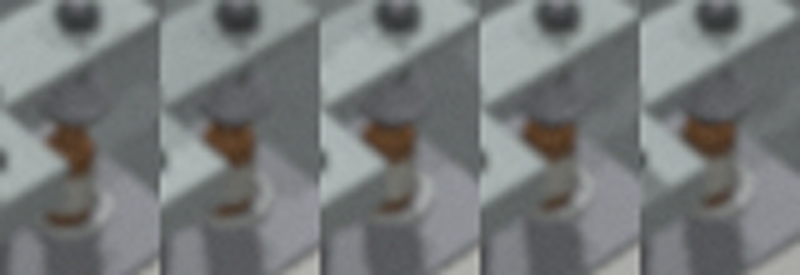

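```bash
cat > cap.py <<'E'
from h import *
def shift(a,b,box):
    # shift of content in box from a to b (subpixel) via ECC translation
    x0,y0,x1,y1=box
    A=cv2.cvtColor(a,cv2.COLOR_BGR2GRAY).astype(np.float32);B=cv2.cvtColor(b,cv2.COLOR_BGR2GRAY).astype(np.float32)
    Wm=np.eye(2,3,dtype=np.float32);t=A[y0:y1,x0:x1];Wm[:,2]=[x0,y0]
    try:
        cc,Wm=cv2.findTransformECC(t,B,Wm,cv2.MOTION_TRANSLATION,(3,200,1e-5),None,1);return (Wm[:,2]-[x0,y0]).round(2),round(cc,3)
    except cv2.error as e: return 'fail'
boxes={'cap':(298,161,314,175),'bell':(296,179,316,193),'brktcorner':(305,156,326,175),'label':(294,196,314,216),'ref base':(325,200,350,235)}
E
python3 - <<'E'
from cap import *
ims=[imaging.camera('side')[:,:,::-1].astype(np.float32) for _ in range(5)]
cur=np.mean(ims,0).astype(np.uint8);cv2.imwrite('pics/s16.png',cur)
ref=cv2.imread('pics/s10.png')
for n in ('side0','s7','s12','s13','s14','s15','s16'):
    print(n,{k:shift(ref,cv2.imread(f'pics/{n}.png'),b) for k,b in boxes.items()})
st()
E
```

```text
side0 {'cap': (array([-0.01, -0.03]), 0.997), 'bell': (array([ 2.26, -1.73]), 0.851), 'brktcorner': (array([ 0.11, -0.12]), 0.988), 'label': (array([-0.72,  0.1 ]), 0.816), 'ref base': (array([ 0.54, -0.15]), 0.954)}
s7 {'cap': (array([-0.02,  0.01]), 0.985), 'bell': (array([ 2.41, -1.42]), 0.854), 'brktcorner': (array([0.02, 0.04]), 0.982), 'label': (array([-0.72,  0.19]), 0.806), 'ref base': (array([ 0.55, -0.14]), 0.954)}
s12 {'cap': (array([-0.05, -0.02]), 0.988), 'bell': (array([-0.37, -0.17]), 0.949), 'brktcorner': (array([ 0.28, -0.17]), 0.95), 'label': (array([ 0.18, -0.77]), 0.934), 'ref base': (array([-0.1 , -0.03]), 0.987)}
s13 {'cap': (array([-0.14, -0.07]), 0.98), 'bell': (array([-0.4 ,  0.12]), 0.927), 'brktcorner': (array([ 0.12, -0.05]), 0.975), 'label': (array([-0.02, -1.03]), 0.898), 'ref base': (array([-0.08, -0.04]), 0.986)}
s14 {'cap': (array([-0.  , -0.01]), 0.999), 'bell': (array([-0.41, -0.05]), 0.917), 'brktcorner': (array([ 0.06, -0.05]), 0.989), 'label': (array([ 0.  , -0.76]), 0.879), 'ref base': (array([-0.08, -0.06]), 0.983)}
s15 {'cap': (array([ 0.01, -0.  ]), 0.999), 'bell': (array([-0.28, -0.19]), 0.893), 'brktcorner': (array([ 0.02, -0.03]), 0.993), 'label': (array([ 0.07, -0.76]), 0.859), 'ref base': (array([-0.05, -0.02]), 0.982)}
s16 {'cap': (array([-0.01, -0.01]), 0.999), 'bell': (array([-0.25, -0.24]), 0.886), 'brktcorner': (array([ 0.01, -0.01]), 0.993), 'label': (array([ 0.12, -0.81]), 0.857), 'ref base': (array([-0.05, -0.04]), 0.983)}
t 25.75 p [0.5541 0.0389 0.267 ] th 105.62 tilt [-0.0248 -0.0087 -0.9997] F [-4.8  4.   2.2] M [ 0.8   0.73 -0.01] w 0.0224 q [-0.02 -0.1   1.78 -0.01  1.48 -0.29]
```

```bash
python3 - <<'E'
import cv2,numpy as np
A=[cv2.resize(cv2.imread(f'pics/{n}.png')[172:202,290:320],(400,400),interpolation=cv2.INTER_CUBIC) for n in ('s10','s16')]
o=np.hstack(A);o=cv2.convertScaleAbs(o,alpha=1.8,beta=-60)
for r in range(0,400,50): cv2.line(o,(0,r),(800,r),(0,255,255),1)
cv2.imwrite('pics/cmp16.png',o)
for n in ('side0','s7','s10','s12','s13','s14','s15','s16'):
    g=cv2.cvtColor(cv2.imread(f'pics/{n}.png'),cv2.COLOR_BGR2GRAY).astype(float)
    print(n,g[178:198,309:312].mean(1).round(0).astype(int))
E
```

```text
side0 [103 105 103 100  97  95  94  95  96  95  97 100 104 106 105 105 106 107
 120 139]
s7 [ 99 101 102 102 100  99  98 100  98  96  92  95  97 100  98  99 101 109
 123 144]
s10 [ 99 101 103 103 101 100  98  99 100  99 100 105 111 111 111 110 106 108
 114 122]
s12 [101 104 107 105 104 103 101  98  95  93  95 100 103 104 103 109 118 125
 126 127]
s13 [102 104 105 105 104 102 101 103 102  99  95  96  98  99 105 114 122 124
 127 129]
s14 [100 102 104 104 103 101  99  99 101  98 102 102 105 108 112 120 120 124
 125 128]
s15 [100 100 102 100  99 100  99 100  96  90  92  97 105 110 116 119 122 122
 125 129]
s16 [ 99 102 101 101  99  97  99 101  97  90  90  97 104 110 115 119 120 122
 124 128]
```

View pics/cmp16.png

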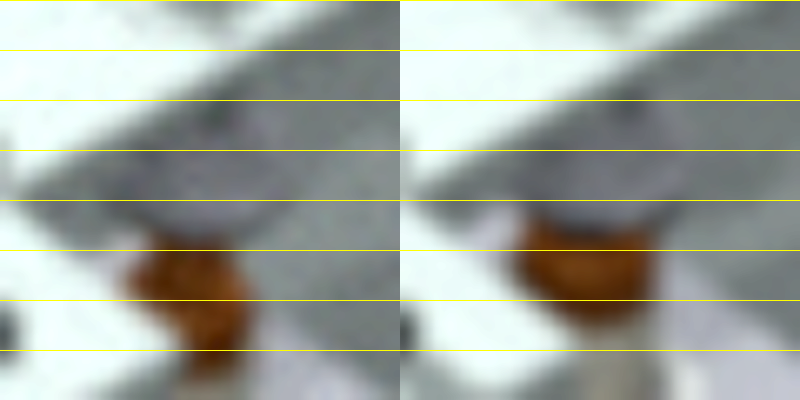

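```bash
python3 - <<'E'
import cv2,numpy as np
from scipy.ndimage import gaussian_filter1d
for n,mm in (('s9',16.7),('s10',24.6),('s11',29.9),('s12',33.5),('s13',36.4),('s14',39),('s15',41.5),('s16',41.5)):
    im=cv2.imread(f'pics/{n}.png').astype(float);d=(im[:,:,2]-im[:,:,0])[170:225]
    out=[]
    for c in ((303,306),(304,307),(305,308)):
        p=d[:,c[0]:c[1]].mean(1);half=p.max()/2;k=p.argmax()
        up=np.where(p[:k]<half)[0][-1];up=up+(half-p[up])/(p[up+1]-p[up])
        dn=k+np.where(p[k:]<half)[0][0];dn=dn-1+(p[dn-1]-half)/(p[dn-1]-p[dn])
        out.append((round(up+170,2),round(dn+170,2)))
    print(n,mm,out)
E
```

```text
s9 16.7 [(np.float64(191.17), np.float64(201.42)), (np.float64(191.31), np.float64(201.53)), (np.float64(192.95), np.float64(201.13))]
s10 24.6 [(np.float64(190.05), np.float64(198.25)), (np.float64(190.27), np.float64(199.38)), (np.float64(190.73), np.float64(199.18))]
s11 29.9 [(np.float64(190.53), np.float64(197.38)), (np.float64(190.57), np.float64(198.03)), (np.float64(190.62), np.float64(197.89))]
s12 33.5 [(np.float64(190.33), np.float64(196.69)), (np.float64(190.26), np.float64(197.24)), (np.float64(190.18), np.float64(197.23))]
s13 36.4 [(np.float64(190.38), np.float64(196.22)), (np.float64(190.28), np.float64(196.51)), (np.float64(190.01), np.float64(196.32))]
s14 39 [(np.float64(190.24), np.float64(196.0)), (np.float64(190.18), np.float64(196.02)), (np.float64(189.89), np.float64(195.65))]
s15 41.5 [(np.float64(189.5), np.float64(195.42)), (np.float64(189.49), np.float64(195.38)), (np.float64(189.38), np.float64(194.95))]
s16 41.5 [(np.float64(189.51), np.float64(195.45)), (np.float64(189.44), np.float64(195.44)), (np.float64(189.31), np.float64(195.11))]
```

The bell edge held at row 190.25 up to 39 mm of lift and has now shifted to 189.4. Contact was therefore at about 38.2 mm of lift, and the spring is pushed in about 3.3 mm. The force fit gives about 38.4 mm. About 15° more is needed.

Request:
jog_arm --plan "-4.3 7.9 0 -0.01 0 0 0.15; -5.5 6.5 0 -0.005 0 0 0.15; 0 0 0 0 0 0 0.15"

```text
t: 26.0
tcp_pos: [0.5638, 0.0355, 0.2669]
tool_rot: [-0.011, 0.603, 0.797, -0.01]
wrist_force: [0.4, 0.5, -1.4]
gripper_width: 0.0225
```

```bash
cat > gap.py <<'E'
from cap import *
def gap(f):
    ims=[imaging.camera('side')[:,:,::-1].astype(np.float32) for _ in range(5)]
    im=np.mean(ims,0);cv2.imwrite(f'pics/{f}.png',im.astype(np.uint8));d=(im[:,:,2]-im[:,:,0])[170:225]
    for c in ((303,306),(304,307),(305,308)):
        p=d[:,c[0]:c[1]].mean(1);half=p.max()/2;k=p.argmax()
        up=np.where(p[:k]<half)[0][-1];up=up+(half-p[up])/(p[up+1]-p[up])
        dn=k+np.where(p[k:]<half)[0][0];dn=dn-1+(p[dn-1]-half)/(p[dn-1]-p[dn])
        print(round(up+170,2),round(dn+170,2))
E
python3 - <<'E'
from gap import *
s=st();tiltfix(s);crank_rows(2,6,gain=1.16);gap('s17')
E
```

```text
t 26.0 p [0.5638 0.0355 0.2669] th 105.76 tilt [-0.0293 -0.0026 -0.9996] F [ 0.4  0.5 -1.4] M [ 0.12 -0.21  0.02] w 0.0225 q [-0.03 -0.07  1.76 -0.    1.48 -0.31]
tiltfix rotvec tool [-0.0289 -0.0055  0.    ]
phi 63.48 r 0.055 F rad/tan 0.6 0.1
-4.4 5.1 0 0 0 0 0.15; -5.3 4.2 0 0 0 0 0.15
189.43 195.34
189.36 195.35
189.21 195.04
```

Request:
jog_arm --plan "-5 6 0 -0.01 0 0 0.15; -2 2 0 -0.005 0 0 0.15; 0 0 0 0 0 0 0.15"

```text
t: 26.5
tcp_pos: [0.5689, 0.0326, 0.267]
tool_rot: [-0.012, 0.603, 0.798, -0.006]
wrist_force: [-1.5, 2.3, 1.0]
gripper_width: 0.0225
```

```bash
python3 - <<'E'
from gap import *
s=st();tiltfix(s);crank_rows(2,6,gain=1.16);gap('s18')
E
```

```text
t 26.5 p [0.5689 0.0326 0.267 ] th 105.84 tilt [-0.0258  0.0042 -0.9997] F [-1.5  2.3  1. ] M [ 0.28  0.26 -0.02] w 0.0225 q [-0.04 -0.06  1.75  0.    1.48 -0.32]
tiltfix rotvec tool [-0.0236 -0.0111 -0.    ]
phi 57.28 r 0.055 F rad/tan 1.1 -2.5
-4.9 4.6 0 0 0 0 0.15; -5.7 3.6 0 0 0 0 0.15
189.41 195.31
189.36 195.28
189.2 194.99
```

Request:
jog_arm --plan "0 0 0 0 0 0 0.4; 0 0 0 0 0 0 0.6; 0 0 0 0 0 0 0.6; 0 0 0 0 0 0 0.6; 0 0 0 0 0 0 0.6"

```text
t: 27.17
tcp_pos: [0.5711, 0.0303, 0.2662]
tool_rot: [-0.007, 0.603, 0.798, -0.006]
wrist_force: [-0.2, 0.4, -0.0]
gripper_width: 0.0503
```

Request:
jog_arm --plan "0 0 0 -0.012 -0.005 0 0.6; 0 0 -8 -0.012 -0.005 0 0.6; 0 0 -20 0 0 0 0.6; 0 0 -25 0 0 0 0.6; 0 0 -30 0 0 0 0.6"

```text
t: 27.58
tcp_pos: [0.5675, 0.0302, 0.3434]
tool_rot: [-0.0, 0.603, 0.797, -0.003]
wrist_force: [-0.3, -0.8, 0.2]
gripper_width: 0.0568
```

Request:
jog_arm --plan "0 0 -30 0 0 0 0.6; -20 0 -20 0 0 0 0.6; -30 -20 -10 0 0 0 0.6; -30 -20 0 0 0 0 0.6; -30 -20 0 0 0 0 0.6"

```text
t: 28.0
tcp_pos: [0.5422, -0.09, 0.4198]
tool_rot: [0.009, 0.599, 0.801, 0.002]
wrist_force: [1.2, 0.4, 0.1]
gripper_width: 0.0568
```

Request:
jog_arm --plan "-20 -20 0 0 0 0 0.6; 0 0 0 0 0 0 0.6; 0 0 0 0 0 0 0.6; 0 0 0 0 0 0 0.6"

```text
t: 28.33
tcp_pos: [0.5263, -0.1216, 0.4249]
tool_rot: [0.014, 0.602, 0.798, 0.003]
wrist_force: [0.6, -0.1, 0.2]
gripper_width: 0.0572
```

```bash
python3 - <<'E'
from gap import *
s=st();gap('s19');snap('top','t19');snap('wrist','w19')
a=cv2.imread('pics/s19.png')[150:240,240:360];b=cv2.imread('pics/t19.png')[120:330,200:480]
cv2.imwrite('pics/f19.png',np.hstack([cv2.resize(a,(400,300),interpolation=2),cv2.resize(b,(400,300),interpolation=2)]))
E
```

```text
t 28.33 p [ 0.5263 -0.1216  0.4249] th 105.95 tilt [ 0.026  -0.0129 -0.9996] F [ 0.6 -0.1  0.2] M [-0.09  0.05  0.  ] w 0.0572 q [-0.32 -0.19  1.6  -0.    1.69 -0.6 ]
189.42 195.33
189.34 195.31
189.12 195.06
```

View pics/f19.png

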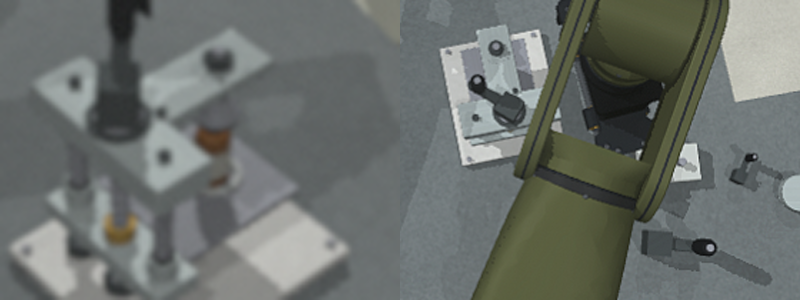

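View pics/w19.png

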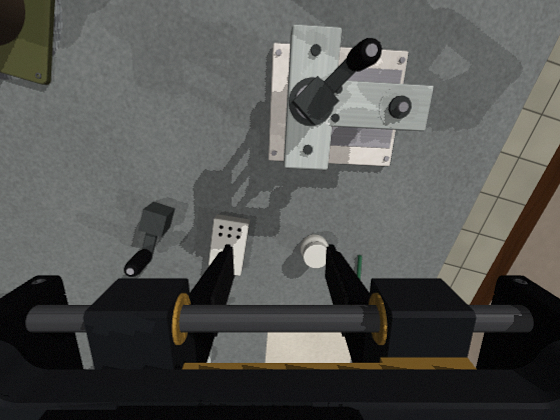

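The crank is on the shaft with its handle at about 57°. Bottle and bell are in contact, and the other things look undisturbed.

```bash
python3 -c "
from h import *
print(arm.close_job())"
```

```text
the job is handed in; nothing more can be done
None
```

I fitted the middle-sized crank on the shaft and wound the table up until the bell sat on the bottle's mouth with its spring in about 4 mm. The crank is still on the shaft, the gripper is clear, and I handed the job in at about 29 s of the 72 s allowed.

**Fitting the crank**
- My first grasp failed. The fingers slid over the top of the hub because the visible fingertips sit at the reported TCP, not 25 mm ahead as `arm.tips_ahead` says. The crank stayed upright on its pin, and I gripped it again lower down without trouble.
- The first try on the shaft caught the edge of the stub at about 17 N. After a shift of about 3 mm it slid on freely and stopped at collar height, with a short 44 N downward push at the end. I judged it fully home from that height and the pictures, not from a separate measurement.

**Winding**
- I turned it clockwise by the handle, about 950° in all, or 42.2 mm of lift.
- The side camera put first contact at about 38.1 mm of lift, and the rise in turning force put it at about 38.4 mm.

**Last checks**

| Check | Spring pushed in |
|---|---|
| Turn angle since contact (about 90°) | about 4.0 mm |
| Shift of the bell's edge in the picture | about 3.8 mm |
| Spindle cap on top of the bracket | no movement seen, so no information |

The picture figure rests on a shift of less than one pixel, so allow roughly ±0.5 mm. After I let go, the bell and bottle stayed where they were, the wrist force was near zero, and the bystanders I could see had not moved. My last pictures did not cover the oil bottle and beaker.

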